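# Put the stamping punches away by length and bolt the rack

## Robot

A 7-joint arm with a two-finger parallel gripper is mounted at the origin on a cart in front of the work surface, level with it; the furniture and walls round the work are solid. World frame = base frame: x ahead of the robot, y to its left, z up, the work surface at z = 0. Lengths are in m, angles in rad, forces in N, time in s.
With the tool pointing down it reaches from about 0.4 to 0.9 m from the base axis. Payload 5.6 kg.
Tool frame: the origin (TCP) lies midway between the tips of the shut fingers; the grasp point (between the pads) lies 19 mm behind it (env.pinch_z is the distance from the TCP to the grasp point, in m); z points along the fingers, y is the direction in which the jaws open and shut (so a half turn about z gives the same grasp; the last joint's range is limited). The gripper opens to 92 mm and grips with 3 to 60 N. Pads are 20 mm wide; open, the fingers measure 128 mm over their backs; the gripper's body (75 mm by 189 mm) begins 69 mm behind the grasp point.
Start: joints at [1.235, 0.468, -0.012, 1.603, 0.006, 1.071, -0.056], TCP at [0.188, -0.622, 0.215] pointing down, gripper open.
Joint ranges: [-2.53, 2.53], [-0.31, 2.02], [-1.57, 1.55], [0.28, 2.44], [-1.29, 4.43], [0.15, 1.84], [-2.92, 2.92]. Speed limits (rad/s): [2.57, 2.57, 3.14, 3.14, 3.14, 3.14, 3.14].

## Interface

Orientations are given as a unit quaternion [w, x, y, z].
In Python, from workcell import env gives the robot as it stands.
- The arm moves only by the tool play_rows, never from a script. Its argument "increments" is a list of rows, each an object with "twist": the turn, a rotation vector about the tool's x, y, z in degrees, a list of three; "travel": the shift along the tool's x, y, z in m, a list of three; "claw": the opening, from 0 (shut) to 1 (fully open). In form: [{"twist": [rx, ry, rz], "travel": [x, y, z], "claw": claw}, ...]. A call has exactly 5 rows; each row is the pose to reach, as a shift and turn from the pose commanded when the call began, along the tool's axes at that moment; what a row does not reach only later rows make up. A row lasts 1/12 s, in which the tool goes at most 41.7 mm and 7.16 degrees, less where a joint would pass 70% of its speed; a pose out of reach is approached as far as the arm can. A call with a gripper value outside its range is refused whole. The fingers move at their own pace and stop on an object; "grip_force" is the grip in N (left out, the last holds). Time passes only in rows, so rows that repeat a pose let the fingers close, or fill a call up. It gives the time, the measured TCP pose, the force and the opening at its end, in the units of the state.
- env.get_state(): the state, without advancing time (a new reading comes with each control period).
- env.read_camera(name): name is "scene" or "side" or "wrist"; returns a dict with "pixels" (384x512x3 uint8, blue, green, red), "mtx" (3x3 intrinsics, pixels), "world_from_camera" (4x4, takes a point from camera to world coordinates). Camera axes: x right, y down, z forward; pixel columns grow to the right and rows downward; lengths in m; the calibration is good to about 2 mm. The wrist camera is an equidistant fisheye: a pixel r from the principal point sees the ray r / f radians off the axis. A picture is of the moment at which its call begins. There is no depth.
- env.finish_job(): hands the job in, once; it reports no verdict.
The state is a dict: "time_s": time; "joints": joint angles; "joint_vel": joint speeds; "joint_torque": joint torques, N m; "eef_pos": TCP position; "ee_rot": TCP orientation; "force": force on the tool from outside, world axes, zero at the start; "moment": the same for the moment, N m; "grip_width": opening from 0.0 (shut) to 1.0 (fully open).
Only numpy, scipy, OpenCV 4.12 (cv2) and the standard library are available. Lean on these libraries where they do the work, as an engineer would, in place of code of your own. Each camera call takes 0.05 s, during which the arm holds its last target.

## Task

Pack the wooden punch rack for carrying: draw its bolt, swing the hold-down flap fully open, and lay every loose square steel punch flat into a free slot of the bay made for its length (short, medium or long), either way round. Then close the flap fully down over the punches and slide the bolt fully home over it; leave the punch that is already in the rack in its bay, and do not knock over or shove away the hand-gel bottle, the glue bottle or the amber jar.

Things in the scene. Friction and masses are not known exactly. Their poses are not given: they have to be found in the camera images.
- punch_a_mid (a point): Middle (also half-way up) of a loose square-shanked steel punch, 80 mm long and 16 x 16 mm in section, about 161 g; its x axis runs along the punch. The last 10 mm at its +x end taper to a round tip about 11 mm across. May be absent in a run; otherwise it lies flat on the table or on the desk beside it (the desk top is 3 mm lower).
- punch_b_mid (a point): Middle (also half-way up) of a loose square-shanked steel punch, 80 mm long and 16 x 16 mm in section, about 161 g; its x axis runs along the punch. The last 10 mm at its +x end taper to a round tip about 11 mm across. May be absent in a run; otherwise it lies flat on the table or on the desk beside it (the desk top is 3 mm lower).
- punch_c_mid (a point): Middle (also half-way up) of a loose square-shanked steel punch, 110 mm long and 16 x 16 mm in section, about 221 g; its x axis runs along the punch. The last 10 mm at its +x end taper to a round tip about 11 mm across. May be absent in a run; otherwise it lies flat on the table or on the desk beside it (the desk top is 3 mm lower).
- punch_d_mid (a point): Middle (also half-way up) of a loose square-shanked steel punch, 110 mm long and 16 x 16 mm in section, about 221 g; its x axis runs along the punch. The last 10 mm at its +x end taper to a round tip about 11 mm across. May be absent in a run; otherwise it lies flat on the table or on the desk beside it (the desk top is 3 mm lower).
- punch_e_mid (a point): Middle (also half-way up) of a loose square-shanked steel punch, 140 mm long and 16 x 16 mm in section, about 281 g; its x axis runs along the punch. The last 10 mm at its +x end taper to a round tip about 11 mm across. May be absent in a run; otherwise it lies flat on the table or on the desk beside it (the desk top is 3 mm lower).
- punch_f_mid (a point): Middle (also half-way up) of a loose square-shanked steel punch, 140 mm long and 16 x 16 mm in section, about 281 g; its x axis runs along the punch. The last 10 mm at its +x end taper to a round tip about 11 mm across. It already lies in the long bay of the rack at the start.
- bay_long (a point): Centre of the right-hand (nearest the bolt) bay of the rack, for 140 mm punches, at the height of a seated punch's middle (42 mm over the table). x points along the slots, from the hinge side to the far side of the rack; y to the rack's left (away from the bolt); z up. The bay has two slots, whose middles lie at y +21 and -21 mm from here; lengthwise each has room for 148 mm.
- bay_mid (a point): Centre of the middle bay of the rack, for 110 mm punches, at the height of a seated punch's middle (42 mm over the table). x points along the slots, from the hinge side to the far side of the rack; y to the rack's left (away from the bolt); z up. The bay has two slots, whose middles lie at y +21 and -21 mm from here; lengthwise each has room for 118 mm.
- bay_short (a point): Centre of the left-hand bay of the rack, for 80 mm punches, at the height of a seated punch's middle (42 mm over the table). x points along the slots, from the hinge side to the far side of the rack; y to the rack's left (away from the bolt); z up. The bay has two slots, whose middles lie at y +21 and -21 mm from here; lengthwise each has room for 88 mm.
- rack_origin (a point): A point in the foot of the wooden punch rack (fixed), on the table; same axes as the slots. The rack reaches 93 mm to the near side of this (its hinge side), to the far side 23 mm at the short bay, 53 mm at the middle bay and 83 mm at the long bay, 134 mm to the left, and 208 mm to the right with the bolt's block (56 mm high, 30 to 88 mm to the near side of the origin). The near wall is 52 mm high, the far stops 45 mm.
- sorter_corner (a point): Nearest corner of the tall file sorter hung with pliers (fixed, 0.2 to 0.3 m high) to the left of the rack. When going between desk and rack, pass on its near side.
- table_clear (a point): Middle of the bare part of the table in front of the rack, about 70 mm (x) by 160 mm (y), on the table top; apart from any punch it is free. The clear packaging and little bags between this and the rack give no resistance.
- slot_short_1 (a point): Example of a slot: the left one of the short bay, at the middle of a seated punch; same axes as the bay. In every slot a punch rests 34 mm over the table on two notched rests (notches 22 mm wide, teeth rising to 46 mm over the table) that stand 10 to 18 mm from its ends; between the rests the floor is 20 mm over the table and free for fingers. Neighbouring slots are 42 mm apart.
- flap (a joint): Angle of the aluminium hold-down flap hinged along the rack's near wall (rad): 0 = lying shut over the near ends of the punches (its underside 54 mm, its top 60 mm over the table), 1.7 = swung fully open towards the near side. Light hinge: it stays open once past upright, and falls shut from below about 1.2. The flap reaches 46 mm from its hinge and 130 mm to either side. While the bolt is in, it cannot be lifted.
- flap_hinge (a point): Middle of the flap's hinge axis, which runs along the rack's y; same axes as the rack; 57 mm over the table. Does not move with the flap.
- flap_tab (a point): Grasp point on the black finger tab in the middle of the flap's free edge. Tab: 18 mm wide (along the rack's y), 7 mm thick, 34 mm long, rising at 45 degrees from the edge of the shut flap. With the flap shut, this point is 57 mm beyond the hinge axis (rack +x) and 14 mm above it; it turns with the flap. Pinched across its width it can turn between the fingers. The tops of seated punches are 50 mm over the table.
- bolt (a joint): Travel of the steel barrel bolt (m): 0 = drawn fully back (away from the flap), 0.032 = fully home over the flap's right end, in its staple. It slides along the rack's y, towards +y to lock, with about 2 N of friction and no spring. The flap is free when this is under 0.006. If the flap is not fully down the bolt cannot go in over it.
- bolt_knob (a point): Middle of the bolt's upright round knob, 14 mm across and 26 mm tall (76 to 102 mm over the table), which moves with the bolt. The bolt's 10 mm rod runs below it, its top 72 mm over the table; two guides 77 mm high stand 45 mm before and 15 mm behind the knob of the drawn bolt.
- gel_mid (a point): Middle of the pink hand-gel bottle, 26x44x80 mm, loose, standing; a bystander.
- glue_mid (a point): Middle of the black glue bottle with blue cap, 23x30x88 mm, loose, standing on the desk; a bystander.
- jar_mid (a point): Middle of the open amber jar, 40 mm across and 70 mm tall, loose, standing; a bystander.
Things that resemble listed ones, but are neither listed nor needed, are in the scene too. What is shaped like the part that bears punch_c_mid but blue is not meant.

How it is judged:
By the outcome, as a careful person would: the job done as asked, in the order asked, and still so for the second after the job is handed in, with the robot touching nothing.
Of punch_a, punch_b, punch_c, punch_d, punch_e only 4 to 5 are there at a start; the rules pass over those that are not, and their reading is None.
At some moment in a run one of punch_a, punch_b, punch_c, punch_d, punch_e may be knocked a few centimetres aside while the robot is not near it.
Once in a run the grip may slacken for a moment while it holds something.
It also fails if it takes over 200 s, if anything falls off the work surface, if the arm or the gripper's body presses on something with over 40 N, if the wrist force passes 120 N, or if a joint passes its speed limit or range.

## Working session

There is one attempt and no reset: what is moved stays moved. The work goes in short steps, Python scripts to look and compute and a tool call to move; the robot and the scene stay as the last step left them, time stands still between calls to the robot, and variables do not carry over. Pictures are saved under pics/ and viewed, and the job is handed in when it is done.

Besides the shell and the picture viewer there is one more tool, called after ">>>" as name(argument=value, ...) on one line, values as JSON. play_rows: Moves the arm, as the interface text tells. Its arguments: {"type":"object","properties":{"increments":{"type":"array","items":{"type":"object","properties":{"twist":{"type":"array","items":{"type":"number"}},"travel":{"type":"array","items":{"type":"number"}},"claw":{"type":"number"}}}},"grip_force":{"type":"number"}},"required":["increments"]}

```bash
ls; mkdir -p pics; python3 - <<'E'
from workcell import env
import cv2
print(env.get_state(), env.pinch_z)
for n in ("scene","side","wrist"):
    c=env.read_camera(n); cv2.imwrite(f"pics/{n}0.png",c["pixels"]); print(n,c["mtx"],c["world_from_camera"])
E
```

```text
pics
{'time_s': 0.0, 'joints': array([ 1.23500226,  0.46836708, -0.01161208,  1.60362152,  0.00600003,
        1.07140683, -0.05627465]), 'joint_vel': array([-7.69095313e-04, -1.28499870e-03,  3.54006994e-05,  1.37478135e-03,
        7.11148499e-04,  8.94985337e-04,  9.01860946e-04]), 'joint_torque': array([ 7.36557831e-05, -5.20577860e+01, -1.26946185e-02, -2.43747926e+01,
       -5.67591120e-02,  1.72250590e-02,  1.54368395e-04]), 'eef_pos': array([ 0.18737679, -0.62179305,  0.21364779]), 'ee_rot': array([-8.63913656e-04,  9.89304907e-01,  1.45859587e-01, -1.87842008e-04]), 'force': array([ 0.62720917, -0.02423422, -0.13284814]), 'moment': array([-0.03997591, -0.01807733,  0.09746648]), 'grip_width': 0.9923990855671385} 0.0187
scene [[403.25902056   0.         259.63880453]
 [  0.         403.25902056 192.87050195]
 [  0.           0.           1.        ]] [[-0.6042575  -0.35246699  0.71459072 -0.37731854]
 [-0.79669056  0.2531613  -0.548811    0.70539807]
 [ 0.01253104 -0.90093084 -0.43378174  0.6655264 ]
 [ 0.          0.          0.          1.        ]]
side [[433.85803849   0.         254.94012494]
 [  0.         433.85803849 191.12326569]
 [  0.           0.           1.        ]] [[-0.88282798 -0.27978408  0.37727395  0.19297894]
 [-0.46967235  0.53398415 -0.70304253  0.74387197]
 [-0.00475821 -0.79786076 -0.602823    0.71154033]
 [ 0.          0.          0.          1.        ]]
wrist [[297.31863964   0.         253.09027148]
 [  0.         297.31863964 189.25632356]
 [  0.           0.           1.        ]] [[ 0.28950002 -0.91591006 -0.27802608  0.2658981 ]
 [-0.95717634 -0.27756106 -0.08230019 -0.59900455]
 [-0.00178964  0.28994589 -0.95704137  0.38428451]
 [ 0.          0.          0.          1.        ]]
```

View pics/scene0.png

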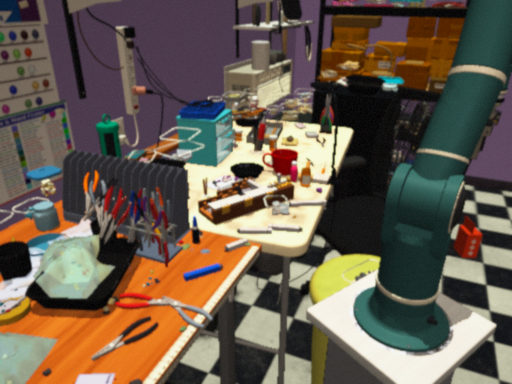

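View pics/side0.png

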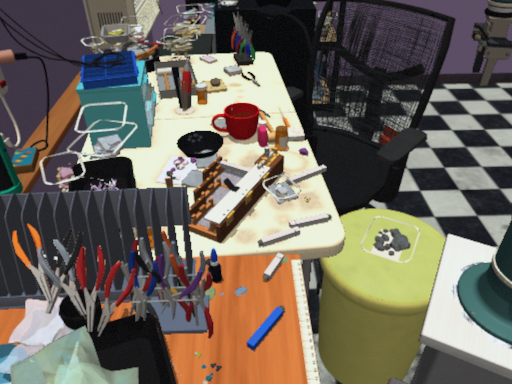

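View pics/wrist0.png

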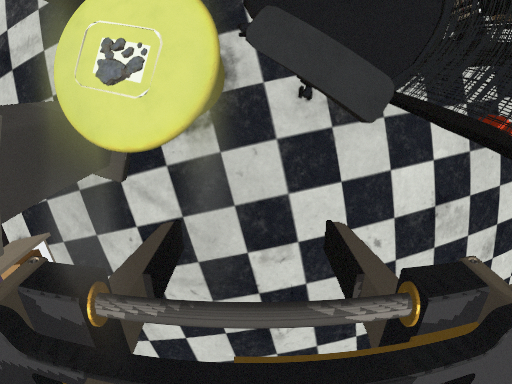

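The side view shows the rack at about (235,195), punches near (280,238), (310,220), (310,172), and one on the desk at (274,266). The blue look-alike is at (266,327). Next I'll enlarge this area.

```bash
cat > h.py <<'E'
import numpy as np, cv2
from workcell import env
from scipy.spatial.transform import Rotation as R
def ray(c,u,v):
    M=c["mtx"];T=np.array(c["world_from_camera"])
    x=(u-M[0,2])/M[0,0]; y=(v-M[1,2])/M[1,1]
    if c.get("fish"):
        r=np.hypot(x,y); d=np.array([np.sin(r)*x/r,np.sin(r)*y/r,np.cos(r)]) if r>1e-9 else np.array([0,0,1.])
    else: d=np.array([x,y,1.])
    return T[:3,3],T[:3,:3]@d
def hit(c,u,v,z):
    o,d=ray(c,u,v); return o+d*(z-o[2])/d[2]
def proj(c,p):
    T=np.array(c["world_from_camera"]);q=T[:3,:3].T@(np.asarray(p,float)-T[:3,3]);M=c["mtx"]
    if c.get("fish"):
        rr=np.hypot(q[0],q[1]);th=np.arctan2(rr,q[2]);return np.array([M[0,2]+M[0,0]*th*q[0]/rr,M[1,2]+M[1,1]*th*q[1]/rr])
    return np.array([M[0,2]+M[0,0]*q[0]/q[2],M[1,2]+M[1,1]*q[1]/q[2]])
def cam(n,save=None):
    c=env.read_camera(n); c["fish"]=(n=="wrist"); c["mtx"]=np.array(c["mtx"])
    if save: cv2.imwrite("pics/"+save+".png",c["pixels"])
    return c
def crop(c,x0,y0,x1,y1,s,name):
    im=cv2.resize(c["pixels"][y0:y1,x0:x1],None,fx=s,fy=s,interpolation=cv2.INTER_CUBIC)
    cv2.imwrite("pics/"+name+".png",im)
def tri(c1,p1,c2,p2):
    o1,d1=ray(c1,*p1);o2,d2=ray(c2,*p2)
    A=np.stack([d1,-d2],1);s=np.linalg.lstsq(A,o2-o1,rcond=None)[0]
    a=o1+d1*s[0];b=o2+d2*s[1];return (a+b)/2,np.linalg.norm(a-b)
def st():
    s=env.get_state();print("t",round(s["time_s"],2),"p",np.round(s["eef_pos"],4),"q",np.round(s["ee_rot"],4),"F",np.round(s["force"],1),"w",round(s["grip_width"],3),"j",np.round(s["joints"],2));return s
E
python3 - <<'E'
from h import *
s=cam("side");c=cam("scene")
crop(s,150,140,350,290,4,"side_c1")
crop(c,180,160,340,280,5,"scene_c1")
for u,v in [(280,238),(310,220),(310,172),(274,266),(235,195),(340,245)]: print(u,v,hit(s,u,v,0.01))
E
```

```text
280 238 [0.4942862  0.05945799 0.01      ]
310 220 [ 0.45650047 -0.03308248  0.01      ]
310 172 [ 0.53564905 -0.22670569  0.01      ]
274 266 [0.4678295 0.1457644 0.01     ]
235 195 [ 0.67086615 -0.03470052  0.01      ]
340 245 [0.36211458 0.01640062 0.01      ]
```

View pics/side_c1.png

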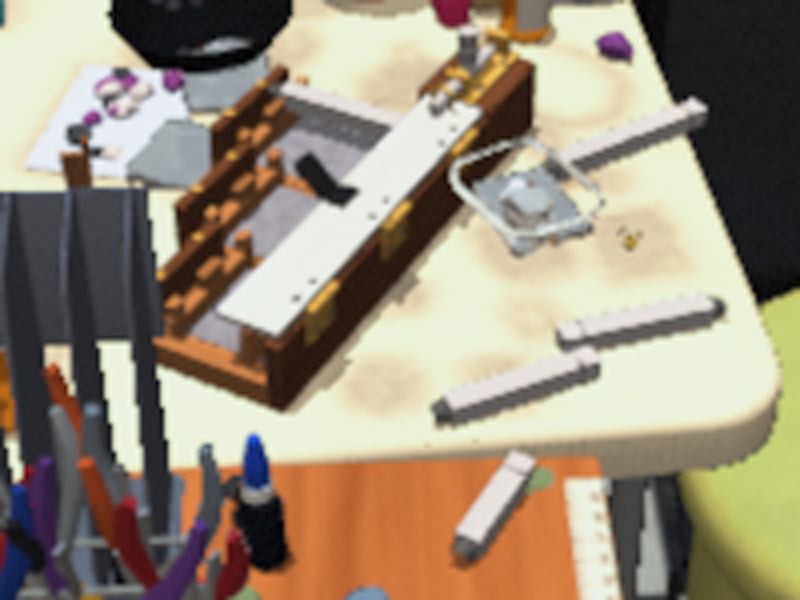

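View pics/scene_c1.png

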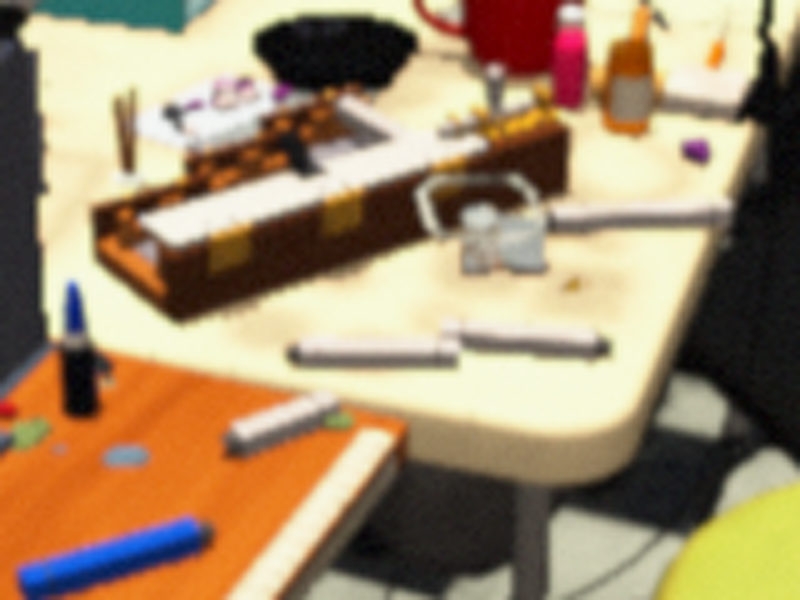

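The table has two punches end to end, side crop (435–725, 295–420), one at right (550–705, 100–170), and one on the desk at (455–535, 450–560). The flap is shut with the tab black and the bolt home. The blue bar is the look-alike and is excluded. Now coarse coordinates.

```bash
python3 - <<'E'
from h import *
s=cam("side");c=cam("scene")
S=lambda u,v:(150+u/4,140+v/4)
C=lambda u,v:(180+u/5,160+v/5)
def P(n,a,b,z):
    print(n); 
    if a: print("  side",np.round(hit(s,*S(*a),z),4))
    if b: print("  scene",np.round(hit(c,*C(*b),z),4))
    if a and b: print("  tri",tri(s,S(*a),c,C(*b)))
# punches ends top face centre z=.016
P("c tip",(438,405),(292,350),.01);P("c butt",(595,362),(455,348),.014)
P("d butt",(562,330),(447,330),.014);P("d tip",(722,303),(607,346),.01)
P("desk butt",(520,460),(335,402),.011);P("desk tip",(462,550),(232,440),.006)
P("right far",(704,105),(728,210),.012);P("right near",(555,160),(548,215),.012)
P("flap NL",(275,335),(158,248),.06);P("flap FL",(218,310),(140,213),.06)
P("flap NR",(480,110),(485,147),.06);P("flap FR",(437,84),None,.06)
P("knob",(468,40),(495,75),.1)
P("tab",(345,195),(305,165),.07)
P("tabend",(305,160),(290,138),.09)
P("gel",(455,0),(572,55),.04);P("glue",(255,500),(80,350),.04)
P("sorter",(160,340),None,0.0)
E
```

```text
c tip
  side [0.5318 0.0916 0.01  ]
  scene [0.5273 0.0928 0.01  ]
  tri (array([0.53378297, 0.0880234 , 0.00556327]), np.float64(0.0008646589776161785))
c butt
  side [0.4642 0.0192 0.014 ]
  scene [0.4638 0.0125 0.014 ]
  tri (array([0.46616189, 0.01221122, 0.01050813]), np.float64(0.00465542182927994))
d butt
  side [0.4934 0.002  0.014 ]
  scene [0.4841 0.0028 0.014 ]
  tri (array([ 0.49774186, -0.00847981,  0.00385644]), np.float64(0.00042479998190520895))
d tip
  side [ 0.4175 -0.0718  0.01  ]
  scene [ 0.4143 -0.0712  0.01  ]
  tri (array([ 0.41848503, -0.0754475 ,  0.00664072]), np.float64(0.00035870798072820865))
desk butt
  side [0.4701 0.1104 0.011 ]
  scene [0.4609 0.107  0.011 ]
  tri (array([ 0.47526986,  0.09771951, -0.00111012]), np.float64(0.0026073845482327343))
desk tip
  side [0.4709 0.1806 0.006 ]
  scene [0.4692 0.1752 0.006 ]
  tri (array([0.47311976, 0.17445793, 0.00166908]), np.float64(0.0042130075548482745))
right far
  side [ 0.5049 -0.2726  0.012 ]
  scene [ 0.5012 -0.268   0.012 ]
  tri (array([ 0.50535436, -0.27334075,  0.00992201]), np.float64(0.0025538
[... 819 characters left out ...]
2112]), np.float64(0.005670456878701939))
tab
  side [0.64   0.0085 0.07  ]
  scene [0.6399 0.004  0.07  ]
  tri (array([0.64260386, 0.00315444, 0.06730088]), np.float64(0.002994713866488892))
tabend
  side [0.6658 0.0117 0.09  ]
  scene [0.6461 0.0118 0.09  ]
  tri (array([ 0.68085352, -0.01163769,  0.07036575]), np.float64(0.00024355087210663456))
gel
  side [ 0.7107 -0.2795  0.04  ]
  scene [ 0.7335 -0.3233  0.04  ]
  tri (array([ 0.71727005, -0.30080247,  0.03998987]), np.float64(0.02346231866956615))
glue
  side [0.5691 0.2276 0.04  ]
  scene [0.5603 0.2233 0.04  ]
  tri (array([0.57618769, 0.21648677, 0.02834479]), np.float64(0.0034368993372719805))
sorter
  side [0.7151 0.1109 0.    ]
```

```bash
python3 - <<'E'
from h import *
s=cam("side");c=cam("scene");w=cam("wrist")
for z in (0,.1,.2,.3,.4):print(z,hit(s,450,10,z),hit(s,395,155,z),hit(s,320,10,z), hit(c,395,85,z))
for z in (-.4,-.2,0):print(z,hit(w,375,120,z),hit(w,250,10,z))
crop(c,300,60,420,200,5,"ch")
st()
E
```

```text
0 [ 0.44726379 -2.23213579  0.        ] [ 0.34584902 -0.44543608  0.        ] [ 1.14455773 -1.87757086  0.        ] [ 1.76150875 -2.41421739  0.        ]
0.1 [ 0.41152655 -1.81388715  0.1       ] [ 0.32436463 -0.27829052  0.1       ] [ 1.01082269 -1.50915284  0.1       ] [ 1.44013498 -1.94547333  0.1       ]
0.2 [ 0.37578931 -1.39563851  0.2       ] [ 0.30288024 -0.11114497  0.2       ] [ 0.87708764 -1.14073481  0.2       ] [ 1.11876121 -1.47672927  0.2       ]
0.3 [ 0.34005208 -0.97738987  0.3       ] [0.28139586 0.05600059 0.3       ] [ 0.74335259 -0.77231679  0.3       ] [ 0.79738743 -1.00798521  0.3       ]
0.4 [ 0.30431484 -0.55914123  0.4       ] [0.25991147 0.22314615 0.4       ] [ 0.60961754 -0.40389876  0.4       ] [ 0.47601366 -0.53924115  0.4       ]
-0.4 [ 0.32811948 -0.93313848 -0.4       ] [ 0.50330849 -0.51874436 -0.4       ]
-0.2 [ 0.31228783 -0.84807013 -0.2       ] [ 0.44284599 -0.53924635 -0.2       ]
0 [ 0.29645618 -0.76300177  0.        ] [ 0.38238348 -0.55974834  0.        ]
t 0.5 p [ 0.1875 -0.6223  0.2146] q [-0.      0.9893  0.1458 -0.    ] F [-0.3  0.4 -0.2] w 1.001 j [ 1.24  0.47 -0.01  1.6   0.01  1.07 -0.06]
```

View pics/ch.png

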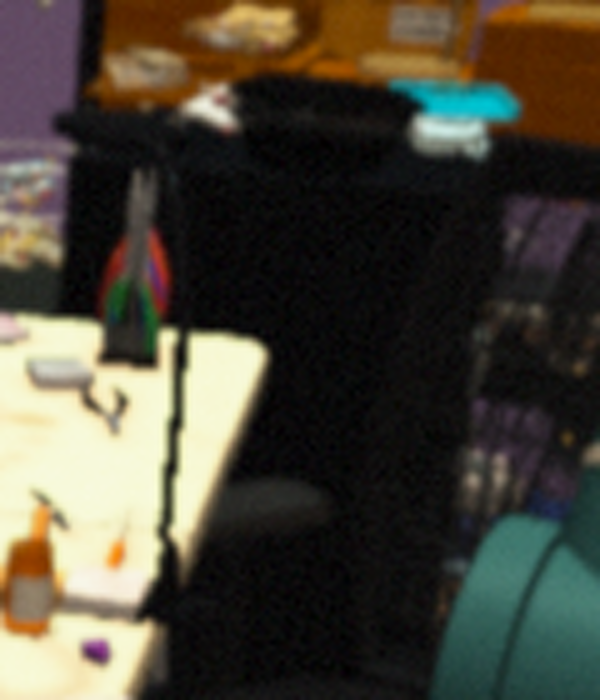

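The mesh chair back stands behind the table's right side. I go up first, then inwards.

>>> play_rows(increments=[{"twist": [0, 0, 16.7], "travel": [0, 0, -0.18], "claw": 0.5}, {"twist": [0, 0, 16.7], "travel": [0, 0, -0.18], "claw": 0.5}, {"twist": [0, 0, 16.7], "travel": [0, 0, -0.18], "claw": 0.5}, {"twist": [0, 0, 16.7], "travel": [0, 0, -0.18], "claw": 0.5}, {"twist": [0, 0, 16.7], "travel": [0, 0, -0.18], "claw": 0.5}])

```text
time_s: 0.92
eef_pos: [0.1882, -0.6241, 0.4023]
ee_rot: [0.005, 1.0, 0.001, 0.002]
force: [0.3, 0.4, 0.4]
grip_width: 0.66
```

>>> play_rows(increments=[{"twist": [0, 0, 0], "travel": [0.03, -0.15, 0], "claw": 0.4}, {"twist": [0, 0, 0], "travel": [0.05, -0.2, 0], "claw": 0.4}, {"twist": [0, 0, 0], "travel": [0.05, -0.2, 0], "claw": 0.4}, {"twist": [0, 0, 0], "travel": [0.05, -0.2, 0], "claw": 0.4}, {"twist": [0, 0, 0], "travel": [0.05, -0.2, 0], "claw": 0.4}])

```text
time_s: 1.33
eef_pos: [0.2376, -0.42, 0.3947]
ee_rot: [0.0, 1.0, 0.001, 0.0]
force: [0.7, -0.5, 0.8]
grip_width: 0.402
```

>>> play_rows(increments=[{"twist": [0, 0, 0], "travel": [0.14, -0.14, 0], "claw": 0.4}, {"twist": [0, 0, 0], "travel": [0.14, -0.14, 0], "claw": 0.4}, {"twist": [0, 0, 0], "travel": [0.14, -0.14, 0], "claw": 0.4}, {"twist": [0, 0, 0], "travel": [0.14, -0.14, 0], "claw": 0.4}, {"twist": [0, 0, 0], "travel": [0.14, -0.14, 0], "claw": 0.4}])

```text
time_s: 1.75
eef_pos: [0.3792, -0.279, 0.3952]
ee_rot: [0.0, 1.0, 0.002, 0.001]
force: [0.7, 0.5, -0.4]
grip_width: 0.399
```

>>> play_rows(increments=[{"twist": [0, 0, 0], "travel": [0.14, -0.14, 0.05], "claw": 0.4}, {"twist": [0, 0, 0], "travel": [0.14, -0.14, 0.05], "claw": 0.4}, {"twist": [0, 0, 0], "travel": [0.14, -0.14, 0.05], "claw": 0.4}, {"twist": [0, 0, 0], "travel": [0.14, -0.14, 0.05], "claw": 0.4}, {"twist": [0, 0, 0], "travel": [0.14, -0.14, 0.05], "claw": 0.4}])

```text
time_s: 2.17
eef_pos: [0.5182, -0.1398, 0.3443]
ee_rot: [-0.0, 1.0, 0.001, 0.0]
force: [0.2, -0.1, 0.3]
grip_width: 0.4
```

```bash
python3 - <<'E'
from h import *
st()
w=cam("wrist");crop(w,0,0,512,384,1.5,"w1")
E
```

```text
t 2.17 p [ 0.5182 -0.1398  0.3443] q [-0.e+00  1.e+00  1.e-03  3.e-04] F [ 0.2 -0.1  0.3] w 0.4 j [ 0.56  0.2  -0.42  1.7   0.08  1.27 -1.44]
```

View pics/w1.png

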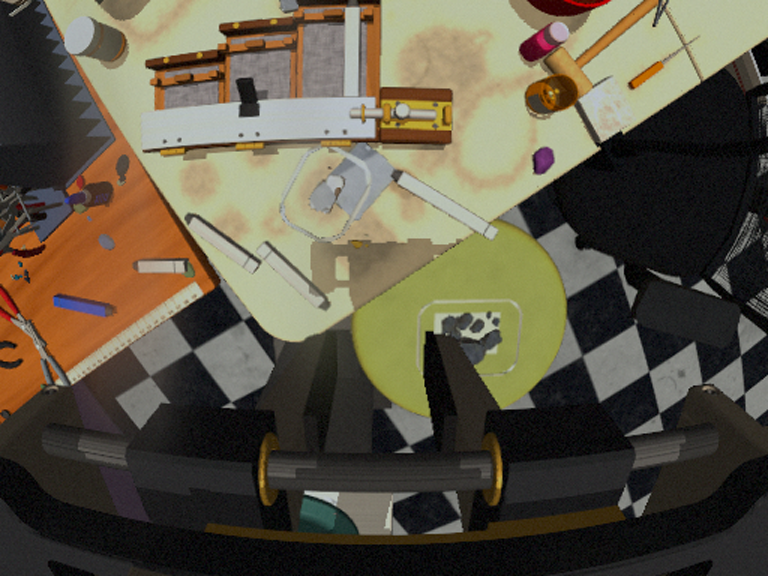

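The wrist view (1.5x) shows everything: flap (145–375, 100–150), tab (247,92), bolt knob (402,110), punches at (220,242), (292,275), (445,204), desk (162,266), blue look-alike (83,305), gel (543,42), jar (550,93), glue (95,192), and a white jar (95,40). I'll measure these.

```bash
python3 - <<'E'
from h import *
w=cam("wrist")
crop(w,80,0,330,215,3,"w1a")
g=lambda u,v,z:np.round(hit(w,u/1.5,v/1.5,z),4)
for n,a,b in [("c",(188,216),(252,268)),("d",(261,246),(323,306)),("e",(396,174),(493,236)),("desk",(134,266),(192,269))]:
    z=0.014 if n!="desk" else .011
    A,B=g(*a,z),g(*b,z);print(n,A,B,"mid",(A+B)/2,"L",np.linalg.norm(A-B),"ang",np.degrees(np.arctan2(*(B-A)[1::-1])))
print("flap",g(146,112,.06),g(142,151,.06),g(378,137,.06),g(376,95,.06))
print("knob",g(402,110,.102),"tabtop",g(243,80,.081),"tabbase",g(248,105,.06))
print("gel",g(543,42,.08),"jar",g(550,93,.07),"glue",g(95,192,.085))
print("bolt block",g(452,144,.056),g(453,88,.056))
E
```

```text
c [0.5345 0.0984 0.014 ] [0.4702 0.0196 0.014 ] mid [0.50235 0.059   0.014  ] L 0.10170511294915315 ang -129.2140959539006
d [0.4969 0.0068 0.014 ] [ 0.424  -0.0653  0.014 ] mid [ 0.46045 -0.02925  0.014  ] L 0.10253204377169121 ang -135.31611143814308
e [ 0.58   -0.1492  0.014 ] [ 0.5122 -0.2633  0.014 ] mid [ 0.5461  -0.20625  0.014  ] L 0.1327239616648026 ang -120.71944211621228
desk [0.4715 0.1866 0.011 ] [0.4677 0.1004 0.011 ] mid [0.4696 0.1435 0.011 ] L 0.08628371804691774 ang -92.52416575277428
flap [0.6596 0.1255 0.06  ] [0.6163 0.1318 0.06  ] [ 0.6194 -0.1292  0.06  ] [ 0.6624 -0.1267  0.06  ]
knob [ 0.6433 -0.151   0.102 ] tabtop [0.6794 0.0035 0.081 ] tabbase [0.656  0.0044 0.06  ]
gel [ 0.726  -0.2923  0.08  ] jar [ 0.6747 -0.3037  0.07  ] glue [0.5761 0.184  0.085 ]
bolt block [ 0.6145 -0.2044  0.056 ] [ 0.6729 -0.2043  0.056 ]
```

View pics/w1a.png

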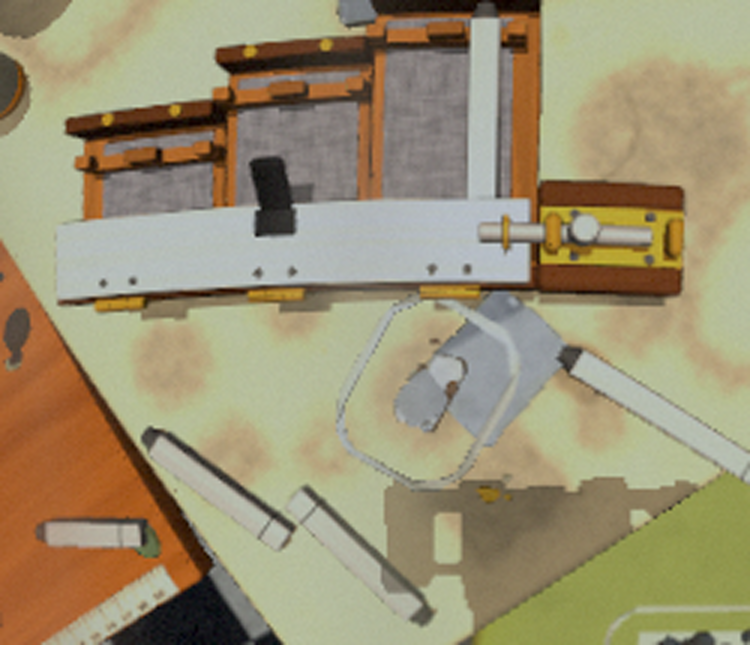

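>>> play_rows(increments=[{"twist": [0, 0, 0], "travel": [0.125, 0.011, 0.164], "claw": 0.4}, {"twist": [0, 0, 0], "travel": [0.125, 0.011, 0.164], "claw": 0.4}, {"twist": [0, 0, 0], "travel": [0.125, 0.011, 0.164], "claw": 0.4}, {"twist": [0, 0, 0], "travel": [0.125, 0.011, 0.164], "claw": 0.4}, {"twist": [0, 0, 0], "travel": [0.125, 0.011, 0.164], "claw": 0.4}])

```text
time_s: 2.68
eef_pos: [0.6426, -0.1542, 0.179]
ee_rot: [0.001, 1.0, 0.0, -0.0]
force: [0.1, -0.9, 1.1]
grip_width: 0.397
```

```bash
python3 - <<'E'
from h import *
st()
w=cam("wrist");crop(w,0,0,512,384,1.5,"w2")
E
```

```text
t 2.68 p [ 0.6426 -0.1542  0.179 ] q [ 5.e-04  1.e+00  1.e-04 -1.e-04] F [ 0.1 -0.9  1.1] w 0.397 j [ 0.45  0.56 -0.37  1.59  0.22  1.04 -1.56]
```

View pics/w2.png

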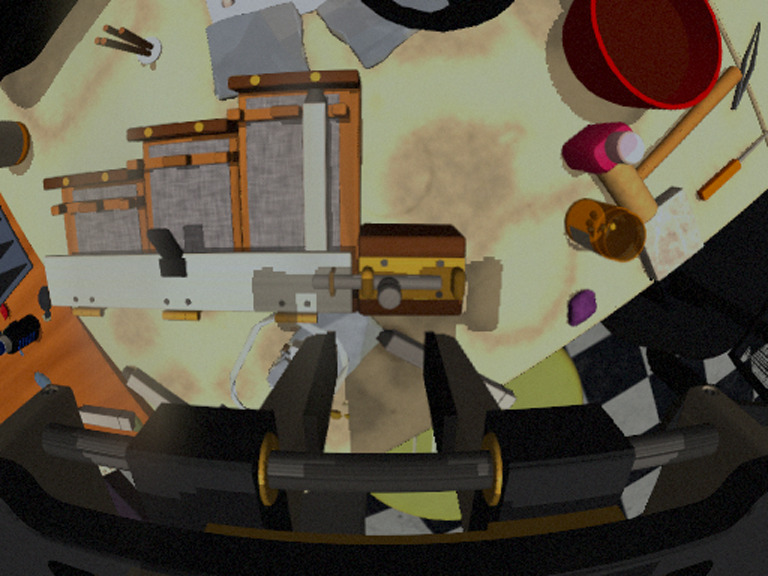

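```bash
python3 - <<'E'
from h import *
w=cam("wrist")
g=lambda u,v,z:np.round(hit(w,u/1.5,v/1.5,z),4)
print("knobtop",g(389,297,.102),"knobbase",g(389,283,.074))
print("flap R",g(352,310,.06),g(352,253,.06),"flap L",g(47,307,.06),g(47,257,.06))
print("punch f top far/near",g(314,88,.05),g(315,250,.05))
print("tab top",g(163,237,.081))
print("block",g(466,312,.056),g(466,230,.056))
E
```

```text
knobtop [ 0.6438 -0.1589  0.102 ] knobbase [ 0.6434 -0.1594  0.074 ]
flap R [ 0.62  -0.135  0.06 ] [ 0.6592 -0.1357  0.06  ] flap L [0.6174 0.1234 0.06  ] [0.6601 0.1117 0.06  ]
punch f top far/near [ 0.766  -0.1114  0.05  ] [ 0.6589 -0.1102  0.05  ]
tab top [ 0.676  -0.0149  0.081 ]
block [ 0.617  -0.2129  0.056 ] [ 0.674  -0.2097  0.056 ]
```

```bash
python3 - <<'E'
from h import *
st();w=cam("wrist");st();w=cam("wrist");print(w["world_from_camera"]);st()
crop(w,20,140,330,250,2.4,"w3")
s=cam("side","s3")
crop(s,150,130,350,230,4,"s3c")
E
```

```text
t 2.78 p [ 0.6399 -0.1531  0.1718] q [-1.8e-03  1.0e+00  4.0e-04 -6.1e-03] F [-0.5  0.3 -0.2] w 0.404 j [ 0.44  0.57 -0.37  1.59  0.22  1.04 -1.56]
t 2.83 p [ 0.6402 -0.1532  0.1758] q [-1.1e-03  1.0e+00  4.0e-04 -4.0e-03] F [-0.7 -0.1  0.9] w 0.4 j [ 0.45  0.56 -0.37  1.59  0.22  1.04 -1.56]
[[ 0.00174107 -0.95474122 -0.29743263  0.72345088]
 [-0.99999664 -0.00223396  0.00131726 -0.1540098 ]
 [-0.00192209  0.29742934 -0.9547419   0.34575077]
 [ 0.          0.          0.          1.        ]]
t 2.88 p [ 0.6411 -0.1533  0.1792] q [-3.0e-04  1.0e+00  4.0e-04 -1.5e-03] F [0.1 0.1 1.5] w 0.4 j [ 0.45  0.55 -0.37  1.59  0.22  1.04 -1.56]
```

View pics/w3.png

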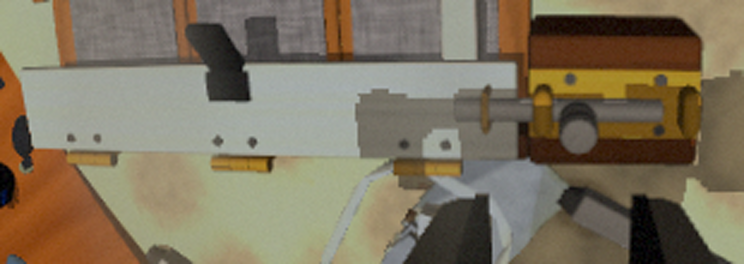

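View pics/s3c.png

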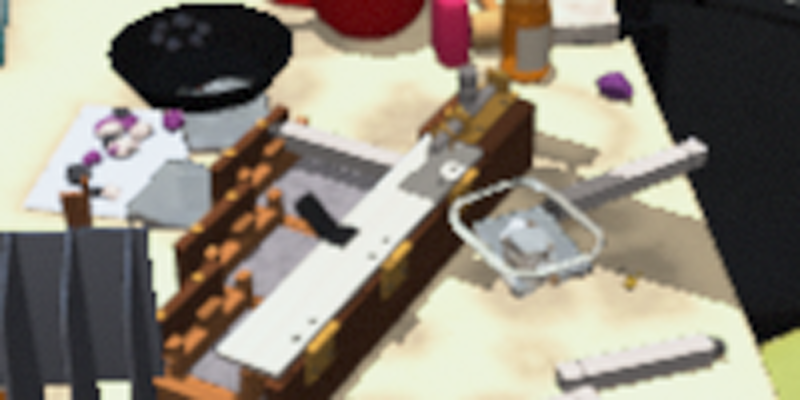

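The arm was still settling. I'll let it hold, then measure again.

```bash
cat >> h.py <<'E'
def settle(n="wrist",k=10):
    for i in range(k): c=cam(n)
    return c
E
python3 - <<'E'
from h import *
w=settle();st();crop(w,20,140,330,250,2.4,"w4");print(w["world_from_camera"][:3,3])
s=cam("wrist");print(np.array(s["world_from_camera"]))
crop(w,240,140,330,230,6,"w4b")
E
```

```text
t 3.43 p [ 0.642  -0.1529  0.1812] q [2.e-04 1.e+00 6.e-04 4.e-04] F [-0.1  0.7  0.8] w 0.401 j [ 0.45  0.55 -0.37  1.59  0.22  1.04 -1.56]
[ 0.72369866 -0.15325363  0.3521838 ]
[[ 2.14027232e-03 -9.57294364e-01 -2.89107107e-01  7.23735025e-01]
 [-9.99997485e-01 -1.85489462e-03 -1.26107852e-03 -1.53218795e-01]
 [ 6.70960139e-04  2.89109078e-01 -9.57295926e-01  3.51819897e-01]
 [ 0.00000000e+00  0.00000000e+00  0.00000000e+00  1.00000000e+00]]
```

View pics/w4.png

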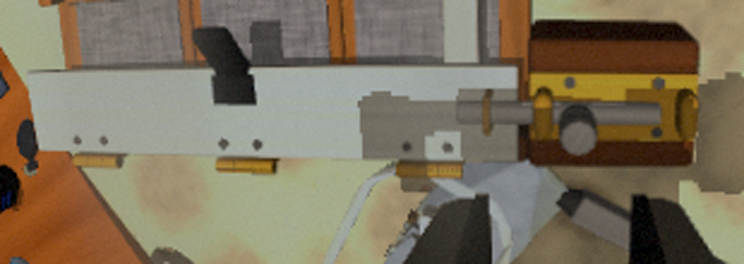

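View pics/w4b.png

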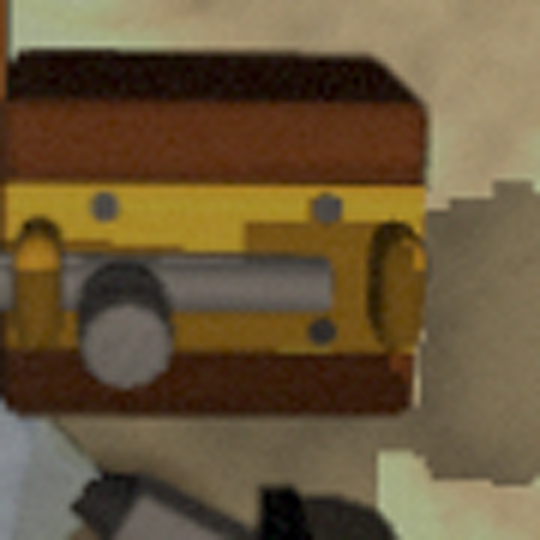

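```bash
python3 - <<'E'
from h import *
w=cam("wrist")
g=lambda u,v,z:np.round(hit(w,20+u/2.4,140+v/2.4,z),4)
b=lambda u,v,z:np.round(hit(w,240+u/6,140+v/6,z),4)
print("knobtop",b(127,345,.102))
print("flap",g(518,162,.06),g(518,67,.06),g(38,151,.06),g(30,71,.06))
print("tab root",g(235,103,.058),"tab end",g(208,30,.082))
print("block",b(412,412,.056),b(425,105,.056),b(5,405,.056))
E
```

```text
knobtop [ 0.6407 -0.1606  0.102 ]
flap [ 0.6156 -0.1355  0.06  ] [ 0.658  -0.1361  0.06  ] [0.6168 0.1242 0.06  ] [0.6605 0.1194 0.06  ]
tab root [ 0.642  -0.0047  0.058 ] tab end [ 0.6802 -0.0075  0.082 ]
block [ 0.6128 -0.2133  0.056 ] [ 0.6684 -0.2125  0.056 ] [ 0.6142 -0.1406  0.056 ]
```

Settled: knob (0.641, -0.160), rack origin about (0.700, -0.0055), yaw about 0. Going down over the knob.

>>> play_rows(increments=[{"twist": [0, 0, 0], "travel": [-0.001, 0.008, 0.02], "claw": 0.4}, {"twist": [0, 0, 0], "travel": [-0.001, 0.008, 0.05], "claw": 0.4}, {"twist": [0, 0, 0], "travel": [-0.001, 0.008, 0.08], "claw": 0.4}, {"twist": [0, 0, 0], "travel": [-0.001, 0.008, 0.098], "claw": 0.4}, {"twist": [0, 0, 0], "travel": [-0.001, 0.008, 0.098], "claw": 0.4}])

```text
time_s: 3.95
eef_pos: [0.6378, -0.1602, 0.0778]
ee_rot: [-0.001, 1.0, 0.001, -0.004]
force: [-0.4, 0.4, -0.0]
grip_width: 0.398
```

>>> play_rows(grip_force=8, increments=[{"twist": [0, 0, 0], "travel": [0, 0, 0], "claw": 0.3}, {"twist": [0, 0, 0], "travel": [0, 0, 0], "claw": 0.2}, {"twist": [0, 0, 0], "travel": [0, 0, 0], "claw": 0.05}, {"twist": [0, 0, 0], "travel": [0, 0, 0], "claw": 0.05}, {"twist": [0, 0, 0], "travel": [0, 0, 0], "claw": 0.05}])

```text
time_s: 4.37
eef_pos: [0.6423, -0.1607, 0.0845]
ee_rot: [0.0, 1.0, 0.001, 0.002]
force: [0.4, -0.3, 4.5]
grip_width: 0.148
```

>>> play_rows(grip_force=15, increments=[{"twist": [0, 0, 0], "travel": [0, 0.006, 0], "claw": 0.05}, {"twist": [0, 0, 0], "travel": [0, 0.014, 0], "claw": 0.05}, {"twist": [0, 0, 0], "travel": [0, 0.022, 0], "claw": 0.05}, {"twist": [0, 0, 0], "travel": [0, 0.029, 0], "claw": 0.05}, {"twist": [0, 0, 0], "travel": [0, 0.033, 0], "claw": 0.05}])

```text
time_s: 4.78
eef_pos: [0.6421, -0.1912, 0.0844]
ee_rot: [-0.002, 1.0, 0.001, 0.001]
force: [-1.0, 12.8, 10.1]
grip_width: 0.148
```

>>> play_rows(increments=[{"twist": [0, 0, 0], "travel": [0, 0, 0], "claw": 0.05}, {"twist": [0, 0, 0], "travel": [0, 0, 0], "claw": 0.05}, {"twist": [0, 0, 0], "travel": [0, 0, 0], "claw": 0.05}, {"twist": [0, 0, 0], "travel": [0, 0, 0], "claw": 0.05}, {"twist": [0, 0, 0], "travel": [0, 0, 0], "claw": 0.05}])

```text
time_s: 5.2
eef_pos: [0.6421, -0.191, 0.0844]
ee_rot: [-0.001, 1.0, 0.001, 0.001]
force: [-2.0, 5.7, 7.3]
grip_width: 0.144
```

The bolt is drawn about 31 mm to its stop. Release, lift, and go to the tab.

>>> play_rows(increments=[{"twist": [0, 0, 0], "travel": [0, -0.001, 0], "claw": 0.35}, {"twist": [0, 0, 0], "travel": [0, -0.001, 0], "claw": 0.35}, {"twist": [0, 0, 0], "travel": [0, -0.001, -0.03], "claw": 0.35}, {"twist": [0, 0, 0], "travel": [0, -0.001, -0.07], "claw": 0.35}, {"twist": [0, 0, 0], "travel": [0, -0.001, -0.07], "claw": 0.35}])

```text
time_s: 5.62
eef_pos: [0.6451, -0.1945, 0.1599]
ee_rot: [0.002, 1.0, 0.0, 0.005]
force: [0.9, -0.5, 1.0]
grip_width: 0.348
```

>>> play_rows(increments=[{"twist": [0, 0, 0], "travel": [0.038, -0.186, 0], "claw": 0.4}, {"twist": [0, 0, 0], "travel": [0.038, -0.186, 0], "claw": 0.4}, {"twist": [0, 0, 0], "travel": [0.038, -0.186, 0], "claw": 0.4}, {"twist": [0, 0, 0], "travel": [0.038, -0.186, 0], "claw": 0.4}, {"twist": [0, 0, 0], "travel": [0.038, -0.186, 0], "claw": 0.4}])

```text
time_s: 6.03
eef_pos: [0.6792, -0.0011, 0.1527]
ee_rot: [-0.001, 1.0, 0.003, 0.0]
force: [-0.2, 0.2, 0.5]
grip_width: 0.398
```

```bash
python3 - <<'E'
from h import *
w=settle();st();crop(w,0,0,512,384,1.5,"w5")
E
```

```text
t 6.53 p [ 0.6787 -0.0087  0.1525] q [ 4.e-04  1.e+00 -6.e-04 -1.e-04] F [ 0.5  0.1 -1.3] w 0.401 j [ 0.22  0.61 -0.38  1.56  0.25  1.02 -1.8 ]
```

View pics/w5.png

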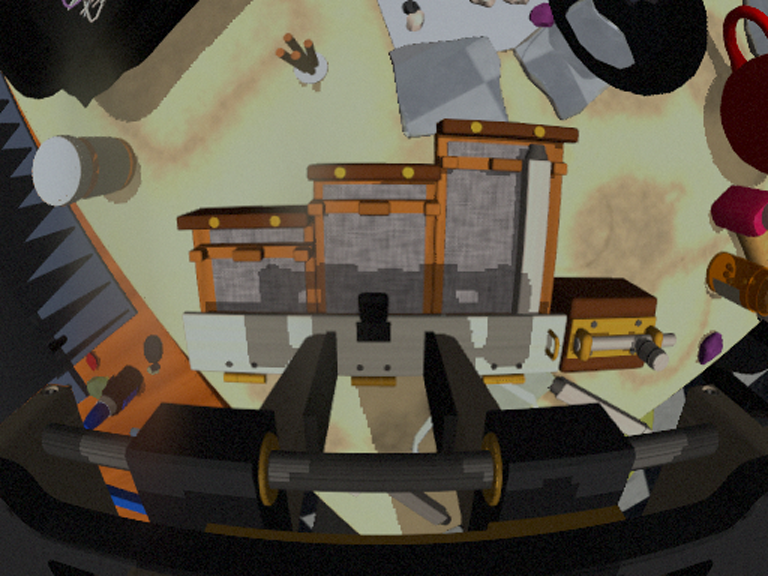

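The bolt rod is off the flap with the knob at (650,350), and the tab is at (373,315) between the fingers. Measuring.

```bash
python3 - <<'E'
from h import *
w=cam("wrist")
g=lambda u,v,z:np.round(hit(w,u/1.5,v/1.5,z),4)
print("tab end",g(373,294,.082),"root",g(374,341,.057))
print("flap",g(189,375,.06),g(183,314,.06),g(561,373,.06),g(565,316,.06))
print("f far",g(536,152,.05),g(537,310,.05))
for n,a in [("short div L",(205,300)),("s/m",(315,300)),("m/l",(434,300)),("l R",(552,300))]: print(n,g(*a,.045))
print("stops short",g(245,215,.045),"mid",g(373,170,.045),"long",g(508,128,.045))
E
```

```text
tab end [ 0.6816 -0.0056  0.082 ] root [ 0.6411 -0.0057  0.057 ]
flap [0.613  0.1268 0.06  ] [0.6598 0.1234 0.06  ] [ 0.6149 -0.1379  0.06  ] [ 0.6584 -0.1339  0.06  ]
f far [ 0.7645 -0.1077  0.05  ] [ 0.6593 -0.1166  0.05  ]
short div L [0.6648 0.112  0.045 ]
s/m [0.6653 0.0335 0.045 ]
m/l [ 0.6652 -0.0454  0.045 ]
l R [ 0.6646 -0.1291  0.045 ]
stops short [0.723  0.0776 0.045 ] mid [ 0.7499 -0.0053  0.045 ] long [ 0.7788 -0.0901  0.045 ]
```

>>> play_rows(increments=[{"twist": [0, 0, 0], "travel": [0, -0.003, 0.03], "claw": 0.4}, {"twist": [0, 0, 0], "travel": [0, -0.003, 0.06], "claw": 0.4}, {"twist": [0, 0, 0], "travel": [0, -0.003, 0.08], "claw": 0.4}, {"twist": [0, 0, 0], "travel": [0, -0.003, 0.088], "claw": 0.4}, {"twist": [0, 0, 0], "travel": [0, -0.003, 0.088], "claw": 0.4}])

```text
time_s: 7.0
eef_pos: [0.6772, -0.0043, 0.0622]
ee_rot: [0.0, 1.0, 0.0, -0.002]
force: [-0.3, -0.1, 1.0]
grip_width: 0.4
```

>>> play_rows(grip_force=8, increments=[{"twist": [0, 0, 0], "travel": [0, 0, 0], "claw": 0.3}, {"twist": [0, 0, 0], "travel": [0, 0, 0], "claw": 0.1}, {"twist": [0, 0, 0], "travel": [0, 0, 0], "claw": 0.1}, {"twist": [0, 0, 0], "travel": [0, 0, 0], "claw": 0.1}, {"twist": [0, 0, 0], "travel": [0, 0, 0], "claw": 0.1}])

```text
time_s: 7.42
eef_pos: [0.6801, -0.005, 0.0664]
ee_rot: [0.001, 1.0, 0.0, 0.002]
force: [0.2, -3.5, 5.7]
grip_width: 0.194
```

>>> play_rows(increments=[{"twist": [0, 0, 0], "travel": [-0.005, 0, -0.011], "claw": 0.1}, {"twist": [0, 0, 0], "travel": [-0.011, 0, -0.021], "claw": 0.1}, {"twist": [0, 0, 0], "travel": [-0.019, 0, -0.03], "claw": 0.1}, {"twist": [0, 0, 0], "travel": [-0.029, 0, -0.037], "claw": 0.1}, {"twist": [0, 0, 0], "travel": [-0.0395, 0, -0.0425], "claw": 0.1}])

```text
time_s: 7.83
eef_pos: [0.6391, -0.0047, 0.1084]
ee_rot: [0.001, 1.0, 0.0, 0.001]
force: [1.6, -4.4, -0.6]
grip_width: 0.192
```

>>> play_rows(increments=[{"twist": [0, 0, 0], "travel": [-0.0115, 0, -0.0035], "claw": 0.1}, {"twist": [0, 0, 0], "travel": [-0.0235, 0, -0.005], "claw": 0.1}, {"twist": [0, 0, 0], "travel": [-0.035, 0, -0.0045], "claw": 0.1}, {"twist": [0, 0, 0], "travel": [-0.047, 0, -0.002], "claw": 0.1}, {"twist": [0, 0, 0], "travel": [-0.056, 0, 0.002], "claw": 0.1}])

```text
time_s: 8.25
eef_pos: [0.5846, -0.0044, 0.1067]
ee_rot: [0.0, 1.0, 0.001, 0.003]
force: [11.3, -4.8, 7.0]
grip_width: 0.194
```

>>> play_rows(increments=[{"twist": [0, 0, 0], "travel": [-0.004, 0, 0.001], "claw": 0.1}, {"twist": [0, 0, 0], "travel": [-0.004, 0, 0.001], "claw": 0.1}, {"twist": [0, 0, 0], "travel": [-0.004, 0, 0.001], "claw": 0.1}, {"twist": [0, 0, 0], "travel": [-0.004, 0, 0.001], "claw": 0.1}, {"twist": [0, 0, 0], "travel": [-0.004, 0, 0.001], "claw": 0.1}])

```text
time_s: 8.67
eef_pos: [0.5822, -0.0044, 0.106]
ee_rot: [0.0, 1.0, 0.0, 0.004]
force: [8.1, -4.3, 2.2]
grip_width: 0.19
```

It is at its stop. Release, rise, and look.

>>> play_rows(increments=[{"twist": [0, 0, 0], "travel": [0.004, 0, 0], "claw": 0.4}, {"twist": [0, 0, 0], "travel": [0.004, 0, 0], "claw": 0.4}, {"twist": [0, 0, 0], "travel": [0.004, 0, 0], "claw": 0.4}, {"twist": [0, 0, 0], "travel": [0.004, 0, -0.04], "claw": 0.4}, {"twist": [0, 0, 0], "travel": [0.004, 0, -0.08], "claw": 0.4}])

```text
time_s: 9.08
eef_pos: [0.5801, -0.0028, 0.1821]
ee_rot: [-0.001, 1.0, 0.001, -0.004]
force: [1.5, 0.2, 0.8]
grip_width: 0.401
```

>>> play_rows(increments=[{"twist": [0, 0, 0], "travel": [-0.12, -0.01, -0.08], "claw": 0.5}, {"twist": [0, 0, 0], "travel": [-0.12, -0.01, -0.08], "claw": 0.5}, {"twist": [0, 0, 0], "travel": [-0.12, -0.01, -0.08], "claw": 0.5}, {"twist": [0, 0, 0], "travel": [-0.12, -0.01, -0.08], "claw": 0.5}, {"twist": [0, 0, 0], "travel": [-0.12, -0.01, -0.08], "claw": 0.5}])

```text
time_s: 9.5
eef_pos: [0.4608, 0.0072, 0.2662]
ee_rot: [0.001, 1.0, 0.002, 0.001]
force: [0.6, -0.4, -0.8]
grip_width: 0.5
```

```bash
python3 - <<'E'
from h import *
w=settle();st();crop(w,0,0,512,384,1.5,"w6");crop(w,60,90,320,290,3,"w6b");np.savez("w6.npz",p=w["pixels"],T=w["world_from_camera"],M=w["mtx"])
E
```

```text
t 10.0 p [0.4634 0.0061 0.2633] q [-3.e-04  1.e+00  7.e-04 -8.e-04] F [-0.9 -0.1 -0.1] w 0.501 j [ 0.36  0.13 -0.48  1.96  0.07  1.07 -1.72]
```

View pics/w6.png

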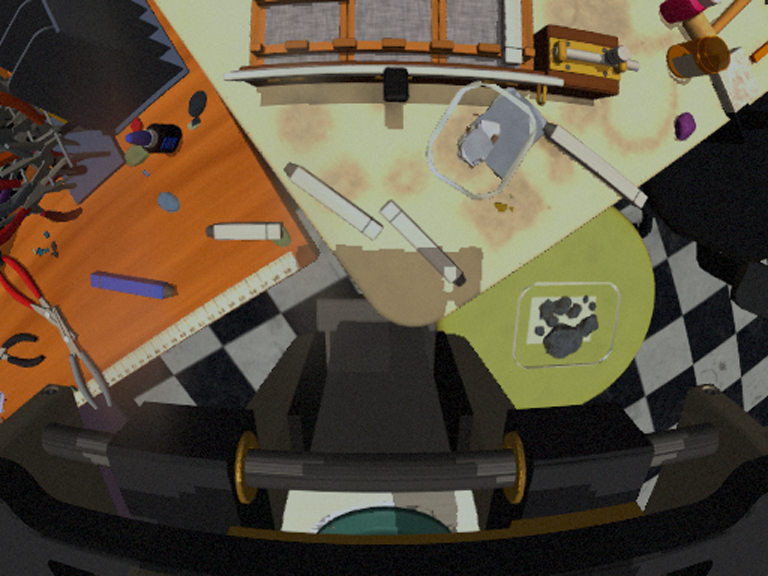

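View pics/w6b.png

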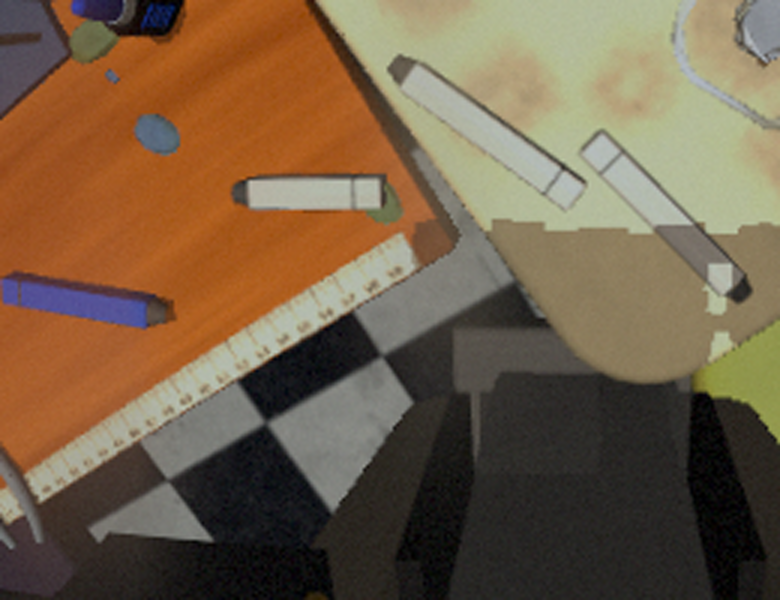

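Flap stands open, edge-on at row 75 (tab at (396,85)). Now precise punch poses from this settled view.

```bash
python3 - <<'E'
from h import *
d=np.load("w6.npz");w=dict(mtx=d["M"],world_from_camera=d["T"],fish=True)
g=lambda p,z:np.round(hit(w,60+p[0]/3,90+p[1]/3,z),4)
for n,t,b,zo in [("c",(396,68),(575,197),0),("d",(742,291),(591,142),0),("desk",(237,192),(384,191),-.003)]:
    T,B=g(t,.008+zo),g(b,.016+zo); v=T-B;L=np.linalg.norm(v[:2]);u=v[:2]/L
    print(n,T,B,"L",round(L,4),"ang tip",round(np.degrees(np.arctan2(u[1],u[0])),1),"mid",(T+B)[:2]/2)
g=lambda u,v,z:np.round(hit(w,u/1.5,v/1.5,z),4)
T,B=g(546,127,.008),g(641,199,.016);print("e",T,B,np.linalg.norm((T-B)[:2]),(T+B)/2,np.degrees(np.arctan2(*(T-B)[1::-1])))
print("flap top edge",g(230,76,.103),g(550,76,.103))
E
```

```text
c [0.5306 0.0935 0.008 ] [0.4684 0.0077 0.016 ] L 0.106 ang tip 54.1 mid [0.4995 0.0506]
d [ 0.4196 -0.0763  0.008 ] [4.947e-01 2.000e-04 1.600e-02] L 0.1072 ang tip -134.5 mid [ 0.45715 -0.03805]
desk [0.4711 0.1808 0.005 ] [0.4713 0.1004 0.013 ] L 0.0804 ang tip 90.1 mid [0.4712 0.1406]
e [ 0.577 -0.157  0.008] [ 0.5126 -0.2697  0.016 ] 0.12980234974760665 [ 0.5448  -0.21335  0.012  ] 60.25511870305777
flap top edge [0.6081 0.1186 0.103 ] [ 0.6105 -0.1237  0.103 ]
```

Four loose punches, no fifth in sight: c and d (about 107, so 110 mm), desk (80, short), and e (about 130 with its tip beside the packaging, so 140, long). I'll take d first. That keeps the gripper body clear of the open flap's tab.

>>> play_rows(increments=[{"twist": [0, 0, -7], "travel": [-0.006, 0.044, 0.03], "claw": 0.5}, {"twist": [0, 0, -14], "travel": [-0.006, 0.044, 0.06], "claw": 0.5}, {"twist": [0, 0, -21], "travel": [-0.006, 0.044, 0.09], "claw": 0.5}, {"twist": [0, 0, -28], "travel": [-0.006, 0.044, 0.12], "claw": 0.5}, {"twist": [0, 0, -35], "travel": [-0.006, 0.044, 0.14], "claw": 0.5}])

```text
time_s: 10.42
eef_pos: [0.456, -0.0382, 0.1214]
ee_rot: [-0.001, 0.953, 0.304, -0.001]
force: [-0.5, -1.5, -0.6]
grip_width: 0.502
```

>>> play_rows(increments=[{"twist": [0, 0, -5], "travel": [0, 0, 0], "claw": 0.5}, {"twist": [0, 0, -10.5], "travel": [0, 0, 0], "claw": 0.5}, {"twist": [0, 0, -10.5], "travel": [0, 0, 0], "claw": 0.5}, {"twist": [0, 0, -10.5], "travel": [0, 0, 0], "claw": 0.5}, {"twist": [0, 0, -10.5], "travel": [0, 0, 0], "claw": 0.5}])

```text
time_s: 10.83
eef_pos: [0.4576, -0.0381, 0.1241]
ee_rot: [0.0, 0.922, 0.386, 0.0]
force: [-0.2, -0.9, 0.2]
grip_width: 0.501
```

```bash
cat >> h.py <<'E'
def tcpose():
    s=env.get_state();q=s["ee_rot"];return s["eef_pos"],R.from_quat([q[1],q[2],q[3],q[0]])
def yaw():
    p,r=tcpose();x=r.as_matrix()[:,0];return np.degrees(np.arctan2(x[1],x[0]))
E
python3 - <<'E'
from h import *
w=settle();st();print(yaw());crop(w,0,0,512,384,1.5,"w7");print(proj(w,tcpose()[0]))
E
```

```text
t 11.33 p [ 0.4574 -0.038   0.1241] q [1.000e-04 9.220e-01 3.872e-01 0.000e+00] F [-0.1  0.1  0.2] w 0.501 j [ 0.47  0.34 -0.53  2.11  0.25  0.76 -0.99]
45.56468192112949
[252.51390572 234.46839323]
```

View pics/w7.png

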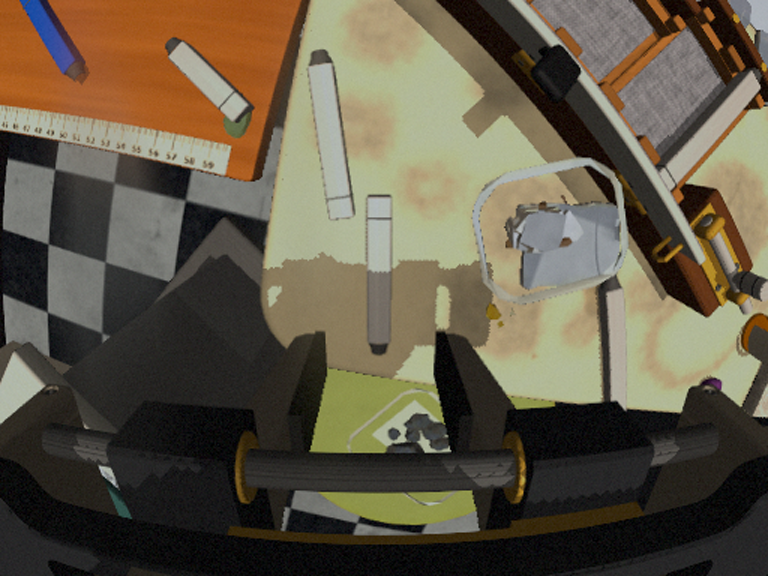

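d hangs straight down the image, butt (379,195), tip (378,352), midway between the fingers. Measuring in tool axes.

```bash
cat >> h.py <<'E'
def pt(w,tip,butt,z0=0.0,s=1.5,x0=0,y0=0,L=None):
    """punch: tip px (end centre, mid height) and butt px (top edge of end) -> mid, yaw, and in tool axes"""
    T=hit(w,x0+tip[0]/s,y0+tip[1]/s,z0+.010);B=hit(w,x0+butt[0]/s,y0+butt[1]/s,z0+.016)
    v=(T-B)[:2];l=np.linalg.norm(v);m=(T+B)/2
    p,r=tcpose();d=r.inv().apply(m-p)
    dy=(np.degrees(np.arctan2(v[1],v[0]))-yaw()+90)%180-90
    print("L",round(l,4),"mid",np.round(m[:2],4),"tipang",round(np.degrees(np.arctan2(v[1],v[0])),1),"tool dx,dy",np.round(d[:2],4),"twist z",round(-dy,1))
    return m
E
python3 - <<'E'
from h import *
w=cam("wrist");print("d");pt(w,(378,353),(379,195))
print("c");pt(w,(318,51),(342,219))
E
```

```text
d
L 0.1107 mid [ 0.4568 -0.0378] tipang -134.8 tool dx,dy [-0.0002 -0.0005] twist z 0.3
c
L 0.1097 mid [0.5012 0.0511] tipang 53.5 tool dx,dy [ 0.0943 -0.0311] twist z -8.0
```

>>> play_rows(increments=[{"twist": [0, 0, 0], "travel": [0, 0, 0.03], "claw": 0.5}, {"twist": [0, 0, 0], "travel": [0, 0, 0.06], "claw": 0.5}, {"twist": [0, 0, 0], "travel": [0, 0, 0.09], "claw": 0.5}, {"twist": [0, 0, 0], "travel": [0, 0, 0.11], "claw": 0.5}, {"twist": [0, 0, 0], "travel": [0, 0, 0.118], "claw": 0.5}])

```text
time_s: 11.8
eef_pos: [0.4554, -0.0379, 0.0035]
ee_rot: [-0.001, 0.922, 0.387, -0.002]
force: [-1.2, 0.5, 0.9]
grip_width: 0.499
```

>>> play_rows(grip_force=40, increments=[{"twist": [0, 0, 0], "travel": [0, 0, 0.002], "claw": 0.4}, {"twist": [0, 0, 0], "travel": [0, 0, 0.002], "claw": 0.3}, {"twist": [0, 0, 0], "travel": [0, 0, 0.002], "claw": 0.1}, {"twist": [0, 0, 0], "travel": [0, 0, 0.002], "claw": 0.1}, {"twist": [0, 0, 0], "travel": [0, 0, 0.002], "claw": 0.1}])

```text
time_s: 12.22
eef_pos: [0.4581, -0.0381, 0.0052]
ee_rot: [0.001, 0.922, 0.387, 0.001]
force: [0.0, 0.4, 1.7]
grip_width: 0.165
```

>>> play_rows(increments=[{"twist": [0, 0, 0], "travel": [0, 0, -0.03], "claw": 0.1}, {"twist": [0, 0, 7], "travel": [0, 0, -0.07], "claw": 0.1}, {"twist": [0, 0, 14], "travel": [0, 0, -0.11], "claw": 0.1}, {"twist": [0, 0, 21], "travel": [0, 0, -0.15], "claw": 0.1}, {"twist": [0, 0, 28], "travel": [0, 0, -0.18], "claw": 0.1}])

```text
time_s: 12.63
eef_pos: [0.4579, -0.0379, 0.1877]
ee_rot: [0.0, 0.989, 0.15, 0.002]
force: [1.5, -0.7, -1.7]
grip_width: 0.17
```

>>> play_rows(increments=[{"twist": [0, 0, 7], "travel": [0, 0, 0], "claw": 0.1}, {"twist": [0, 0, 14], "travel": [0, 0, 0], "claw": 0.1}, {"twist": [0, 0, 17.6], "travel": [0, 0, 0], "claw": 0.1}, {"twist": [0, 0, 17.6], "travel": [0, 0, 0], "claw": 0.1}, {"twist": [0, 0, 17.6], "travel": [0, 0, 0], "claw": 0.1}])

```text
time_s: 13.05
eef_pos: [0.4571, -0.038, 0.1844]
ee_rot: [0.0, 1.0, 0.001, 0.0]
force: [-0.2, -0.1, -1.9]
grip_width: 0.163
```

```bash
python3 - <<'E'
from h import *
w=settle(k=6);st();print(yaw());crop(w,0,0,512,384,1.5,"w8")
E
```

```text
t 13.35 p [ 0.4573 -0.038   0.1839] q [-0.e+00  1.e+00  0.e+00 -2.e-04] F [ 0.7 -0.3 -1.9] w 0.167 j [ 0.38  0.22 -0.41  2.06  0.11  0.88 -1.67]
0.0044062825977658265
```

View pics/w8.png

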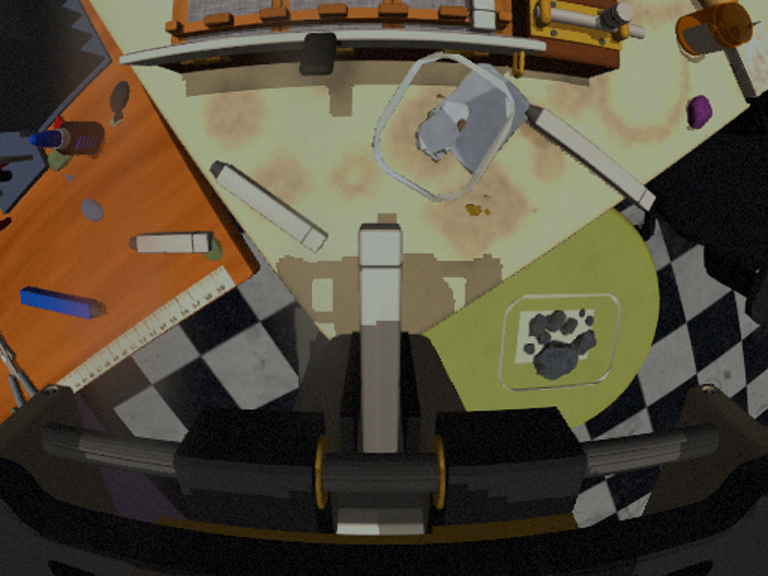

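d is held straight and level, butt leading. Carry it over the middle bay's right slot.

>>> play_rows(increments=[{"twist": [0, 0, 0], "travel": [0.04, -0.002, 0], "claw": 0.1}, {"twist": [0, 0, 0], "travel": [0.08, -0.004, 0], "claw": 0.1}, {"twist": [0, 0, 0], "travel": [0.12, -0.008, 0], "claw": 0.1}, {"twist": [0, 0, 0], "travel": [0.16, -0.012, 0], "claw": 0.1}, {"twist": [0, 0, 0], "travel": [0.19, -0.012, 0], "claw": 0.1}])

```text
time_s: 13.77
eef_pos: [0.6501, -0.0251, 0.1835]
ee_rot: [-0.0, 1.0, 0.0, 0.0]
force: [0.5, 0.3, -1.7]
grip_width: 0.171
```

>>> play_rows(increments=[{"twist": [0, 0, 0], "travel": [0.02, 0, 0.02], "claw": 0.1}, {"twist": [0, 0, 0], "travel": [0.034, 0, 0.04], "claw": 0.1}, {"twist": [0, 0, 0], "travel": [0.034, 0, 0.06], "claw": 0.1}, {"twist": [0, 0, 0], "travel": [0.034, 0, 0.08], "claw": 0.1}, {"twist": [0, 0, 0], "travel": [0.034, 0, 0.08], "claw": 0.1}])

```text
time_s: 14.18
eef_pos: [0.6781, -0.0263, 0.0985]
ee_rot: [-0.0, 1.0, -0.0, -0.005]
force: [-0.5, -0.9, -3.3]
grip_width: 0.166
```

```bash
python3 - <<'E'
from h import *
w=settle(k=8);st();print(yaw());crop(w,0,0,512,384,1.5,"w9")
E
```

```text
t 14.58 p [ 0.682  -0.0262  0.1056] q [ 1.0e-04  1.0e+00 -3.0e-04  1.1e-03] F [ 0.4 -0.1 -1.5] w 0.168 j [ 0.22  0.67 -0.34  1.58  0.26  0.94 -1.77]
-0.035606339243257686
```

View pics/w9.png

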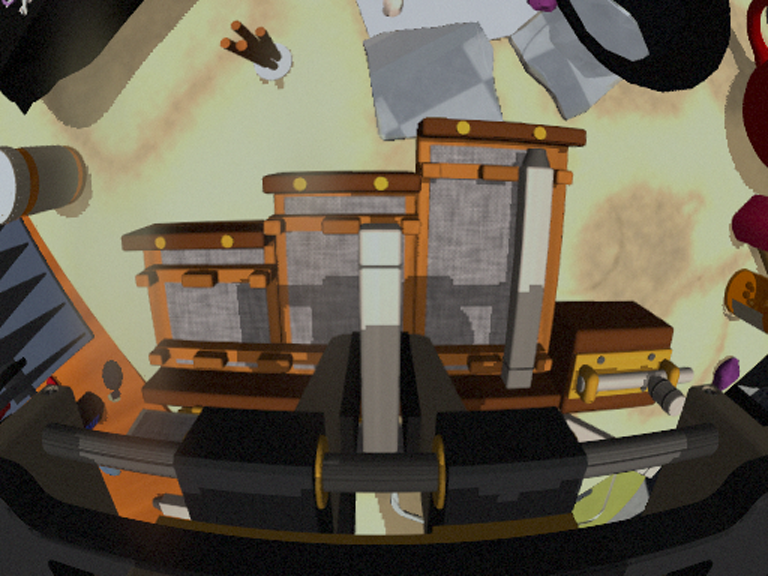

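```bash
python3 - <<'E'
from h import *
w=cam("wrist")
crop(w,80,70,400,290,2.4,"w9b")
g=lambda u,v,z:np.round(hit(w,u/1.5,v/1.5,z),4)
print("mid ctr tooth",g(343,224,.046),"edges",g(323,224,.046),g(363,224,.046))
print("mid stop near-top edge",g(300,191,.045),"stop far-top",g(300,172,.045))
print("short ctr tooth",g(200,277,.046),"stop near",g(200,248,.045))
print("long ctr tooth",g(500,172,.046),"stop near",g(470,144,.045))
print("f tip",g(537,152,.042),"f near butt top",g(516,370,.05))
print("near wall top far edge L",g(160,370,.052), "R",g(490,375,.052))
B=g(381,230,tcpose()[0][2]+.012);print("held butt",B)
E
```

```text
mid ctr tooth [ 0.727  -0.0077  0.046 ] edges [0.7271 0.0029 0.046 ] [ 0.727  -0.0181  0.046 ]
mid stop near-top edge [0.7447 0.0148 0.045 ] stop far-top [0.7547 0.0145 0.045 ]
short ctr tooth [0.6984 0.0751 0.046 ] stop near [0.715  0.0737 0.045 ]
long ctr tooth [ 0.7556 -0.0898  0.046 ] stop near [ 0.7696 -0.0735  0.045 ]
f tip [ 0.7675 -0.1117  0.042 ] f near butt top [ 0.6425 -0.1073  0.05  ]
near wall top far edge L [0.6404 0.1093 0.052 ] R [ 0.6409 -0.091   0.052 ]
held butt [ 0.7361 -0.0273  0.1173]
```

View pics/w9b.png

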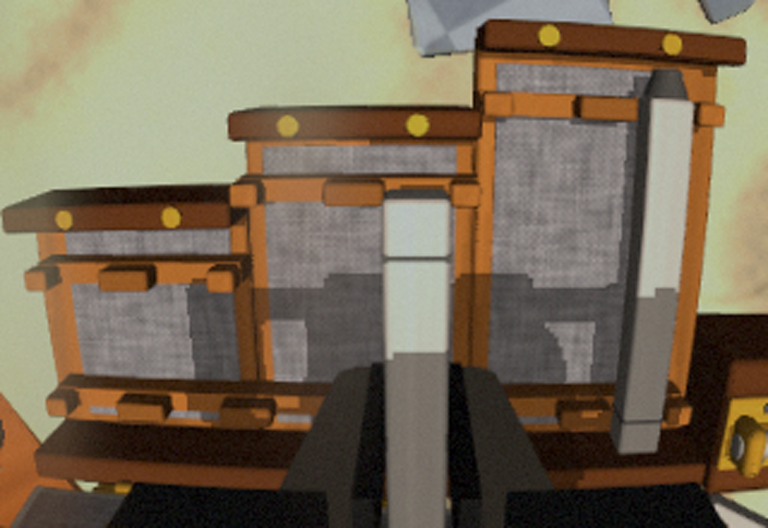

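The far rest's centre tooth gives y ≈ -0.007. The stops give slot centres x ≈ 0.685 mid, 0.670 short, 0.699 long. Small x correction, then down.

>>> play_rows(increments=[{"twist": [0, 0, 0], "travel": [0.0035, 0.001, 0.01], "claw": 0.1}, {"twist": [0, 0, 0], "travel": [0.0035, 0.001, 0.03], "claw": 0.1}, {"twist": [0, 0, 0], "travel": [0.0035, 0.001, 0.045], "claw": 0.1}, {"twist": [0, 0, 0], "travel": [0.0035, 0.001, 0.055], "claw": 0.1}, {"twist": [0, 0, 0], "travel": [0.0035, 0.001, 0.06], "claw": 0.1}])

```text
time_s: 15.05
eef_pos: [0.6834, -0.0272, 0.0414]
ee_rot: [-0.0, 1.0, -0.0, -0.002]
force: [0.5, 0.5, -3.4]
grip_width: 0.167
```

>>> play_rows(increments=[{"twist": [0, 0, 0], "travel": [0, 0, 0.002], "claw": 0.1}, {"twist": [0, 0, 0], "travel": [0, 0, 0.004], "claw": 0.1}, {"twist": [0, 0, 0], "travel": [0, 0, 0.006], "claw": 0.1}, {"twist": [0, 0, 0], "travel": [0, 0, 0.006], "claw": 0.1}, {"twist": [0, 0, 0], "travel": [0, 0, 0.006], "claw": 0.1}])

```text
time_s: 15.47
eef_pos: [0.6856, -0.027, 0.0393]
ee_rot: [0.0, 1.0, -0.0, 0.001]
force: [-1.7, 1.0, 3.2]
grip_width: 0.167
```

>>> play_rows(increments=[{"twist": [0, 0, 0], "travel": [0, 0, 0], "claw": 0.27}, {"twist": [0, 0, 0], "travel": [0, 0, 0], "claw": 0.27}, {"twist": [0, 0, 0], "travel": [0, 0, 0], "claw": 0.27}, {"twist": [0, 0, 0], "travel": [0, 0, -0.03], "claw": 0.27}, {"twist": [0, 0, 0], "travel": [0, 0, -0.06], "claw": 0.27}])

```text
time_s: 15.88
eef_pos: [0.6832, -0.0272, 0.0965]
ee_rot: [-0.0, 1.0, -0.0, -0.002]
force: [0.9, 0.1, 1.4]
grip_width: 0.266
```

```bash
python3 - <<'E'
from h import *
w=settle(k=6);st();crop(w,80,70,400,290,2.4,"w10")
E
```

```text
t 16.18 p [ 0.684  -0.0273  0.097 ] q [ 1.e-04  1.e+00 -3.e-04 -8.e-04] F [ 0.2  0.5 -0.1] w 0.271 j [ 0.22  0.68 -0.33  1.58  0.26  0.93 -1.77]
```

View pics/w10.png

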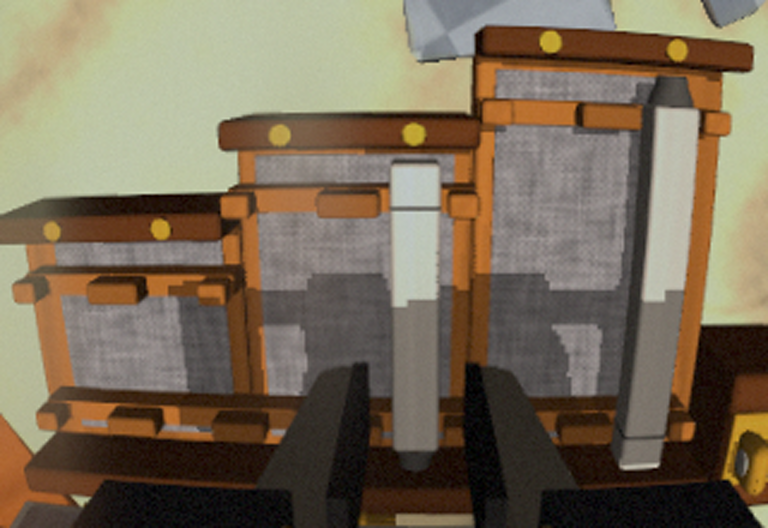

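d lies in the notch. Now up, then back to c.

>>> play_rows(increments=[{"twist": [0, 0, 0], "travel": [0, 0, -0.04], "claw": 0.4}, {"twist": [0, 0, 0], "travel": [0, 0, -0.08], "claw": 0.6}, {"twist": [0, 0, 0], "travel": [-0.04, -0.02, -0.1], "claw": 0.8}, {"twist": [0, 0, 0], "travel": [-0.08, -0.04, -0.1], "claw": 0.9}, {"twist": [0, 0, 0], "travel": [-0.11, -0.06, -0.1], "claw": 0.9}])

```text
time_s: 16.6
eef_pos: [0.5773, 0.0303, 0.198]
ee_rot: [0.0, 1.0, -0.001, 0.0]
force: [-0.7, 0.9, -0.5]
grip_width: 0.613
```

>>> play_rows(increments=[{"twist": [0, 0, -7], "travel": [-0.03, -0.01, 0], "claw": 0.9}, {"twist": [0, 0, -14], "travel": [-0.06, -0.02, 0], "claw": 0.9}, {"twist": [0, 0, -21], "travel": [-0.083, -0.025, 0], "claw": 0.9}, {"twist": [0, 0, -28], "travel": [-0.083, -0.025, 0], "claw": 0.9}, {"twist": [0, 0, -35], "travel": [-0.083, -0.025, 0], "claw": 0.9}])

```text
time_s: 17.02
eef_pos: [0.4934, 0.056, 0.1972]
ee_rot: [0.0, 0.953, 0.304, -0.001]
force: [-0.0, -0.7, -0.3]
grip_width: 0.898
```

>>> play_rows(increments=[{"twist": [0, 0, -7], "travel": [0, 0, 0.03], "claw": 0.9}, {"twist": [0, 0, -14], "travel": [0, 0, 0.06], "claw": 0.9}, {"twist": [0, 0, -18.5], "travel": [0, 0, 0.07], "claw": 0.9}, {"twist": [0, 0, -18.5], "travel": [0, 0, 0.07], "claw": 0.9}, {"twist": [0, 0, -18.5], "travel": [0, 0, 0.07], "claw": 0.9}])

```text
time_s: 17.43
eef_pos: [0.4946, 0.0558, 0.127]
ee_rot: [-0.001, 0.894, 0.449, -0.001]
force: [-0.6, -0.3, 0.1]
grip_width: 0.901
```

```bash
python3 - <<'E'
from h import *
w=settle(k=8);st();print(yaw());crop(w,0,0,512,384,1.5,"w11")
E
```

```text
t 17.83 p [0.4957 0.0558 0.1286] q [4.000e-04 8.932e-01 4.497e-01 5.000e-04] F [ 0.1 -0.5  0.3] w 0.9 j [ 0.31  0.4  -0.59  2.01  0.31  0.81 -1.09]
53.45038941611434
```

View pics/w11.png

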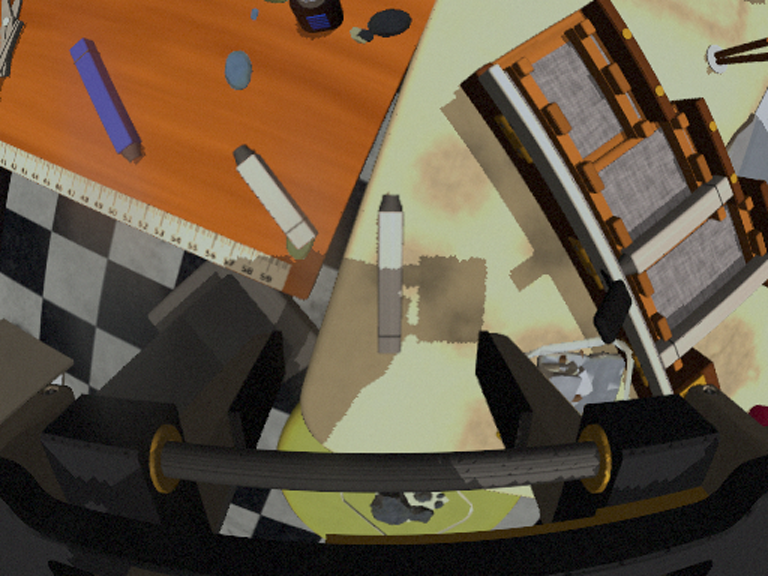

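```bash
python3 - <<'E'
from h import *
w=cam("wrist");print("c");pt(w,(391,195),(389,352))
p,r=tcpose()
for u,v in [(602,335),(600,300),(630,290)]:
    q=hit(w,u/1.5,v/1.5,.12);print(np.round(q,4),np.round(r.inv().apply(q-p),4))
print("desk");pt(w,(241,152),(304,247),z0=-.003)
q=hit(w,350/1.5,240/1.5,0);print("table edge",np.round(r.inv().apply(q-p),4))
q=hit(w,325/1.5,330/1.5,0);print("table edge",np.round(r.inv().apply(q-p),4))
E
```

```text
c
L 0.1082 mid [0.5016 0.0515] tipang 53.1 tool dx,dy [0.0001 0.0072] twist z 0.4
[ 0.5826 -0.0064  0.12  ] [0.0019 0.1068 0.0086]
[0.5897 0.0105 0.12  ] [0.0196 0.1024 0.0086]
[0.6055 0.0047 0.12  ] [0.0244 0.1186 0.0086]
desk
L 0.0771 mid [0.4701 0.1403] tipang 86.8 tool dx,dy [ 0.0526 -0.071 ] twist z -33.3
table edge [ 0.0224 -0.0201  0.1285]
table edge [-0.0441 -0.0396  0.1284]
```

The tab is at tool y ≈ 0.102, which clears the body (half 94.5 mm) by 8 mm at the present offset. Go down here and let the closing jaws centre c (7 mm).

>>> play_rows(increments=[{"twist": [0, 0, 0.4], "travel": [0, 0, 0.03], "claw": 0.9}, {"twist": [0, 0, 0.4], "travel": [0, 0, 0.06], "claw": 0.8}, {"twist": [0, 0, 0.4], "travel": [0, 0, 0.09], "claw": 0.7}, {"twist": [0, 0, 0.4], "travel": [0, 0, 0.115], "claw": 0.6}, {"twist": [0, 0, 0.4], "travel": [0, 0, 0.123], "claw": 0.6}])

```text
time_s: 18.3
eef_pos: [0.4932, 0.0553, 0.0021]
ee_rot: [-0.001, 0.895, 0.447, -0.002]
force: [-0.4, 0.3, 0.3]
grip_width: 0.634
```

>>> play_rows(increments=[{"twist": [0, 0, 0], "travel": [0, 0, 0.002], "claw": 0.4}, {"twist": [0, 0, 0], "travel": [0, 0, 0.002], "claw": 0.3}, {"twist": [0, 0, 0], "travel": [0, 0, 0.002], "claw": 0.1}, {"twist": [0, 0, 0], "travel": [0, 0, 0.002], "claw": 0.1}, {"twist": [0, 0, 0], "travel": [0, 0, 0.002], "claw": 0.1}])

```text
time_s: 18.72
eef_pos: [0.4969, 0.0556, 0.0044]
ee_rot: [0.001, 0.895, 0.447, 0.001]
force: [1.7, -1.6, 1.2]
grip_width: 0.27
```

>>> play_rows(increments=[{"twist": [0, 0, 0], "travel": [0, 0, 0], "claw": 0.1}, {"twist": [0, 0, 0], "travel": [0, 0, 0], "claw": 0.1}, {"twist": [0, 0, 0], "travel": [0, 0, 0], "claw": 0.1}, {"twist": [0, 0, 0], "travel": [0, 0, -0.02], "claw": 0.1}, {"twist": [0, 0, 0], "travel": [0, 0, -0.06], "claw": 0.1}])

```text
time_s: 19.13
eef_pos: [0.4913, 0.0552, 0.0602]
ee_rot: [-0.002, 0.895, 0.447, -0.004]
force: [-0.0, 0.1, -2.3]
grip_width: 0.168
```

>>> play_rows(increments=[{"twist": [0, 0, 7], "travel": [0, 0, -0.03], "claw": 0.1}, {"twist": [0, 0, 14], "travel": [0, 0, -0.07], "claw": 0.1}, {"twist": [0, 0, 21], "travel": [0, 0, -0.11], "claw": 0.1}, {"twist": [0, 0, 28], "travel": [0, 0, -0.12], "claw": 0.1}, {"twist": [0, 0, 35], "travel": [0, 0, -0.12], "claw": 0.1}])

```text
time_s: 19.55
eef_pos: [0.497, 0.0563, 0.1867]
ee_rot: [0.0, 0.988, 0.154, 0.003]
force: [-0.6, -0.2, -1.6]
grip_width: 0.169
```

>>> play_rows(increments=[{"twist": [0, 0, 7], "travel": [0, 0, 0], "claw": 0.1}, {"twist": [0, 0, 14], "travel": [0, 0, 0], "claw": 0.1}, {"twist": [0, 0, 18.1], "travel": [0, 0, 0], "claw": 0.1}, {"twist": [0, 0, 18.1], "travel": [0, 0, 0], "claw": 0.1}, {"twist": [0, 0, 18.1], "travel": [0, 0, 0], "claw": 0.1}])

```text
time_s: 19.97
eef_pos: [0.4946, 0.056, 0.1826]
ee_rot: [0.0, 1.0, 0.001, -0.001]
force: [-0.1, -0.3, -1.9]
grip_width: 0.169
```

```bash
python3 - <<'E'
from h import *
w=settle(k=8);st();print(yaw());crop(w,0,0,512,384,1.5,"w12")
E
```

```text
t 20.37 p [0.4953 0.0557 0.1829] q [-0.e+00  1.e+00 -1.e-04 -1.e-04] F [ 0.4  1.3 -2.2] w 0.172 j [ 0.19  0.29 -0.43  1.98  0.15  0.91 -1.89]
-0.012864674929273907
```

View pics/w12.png

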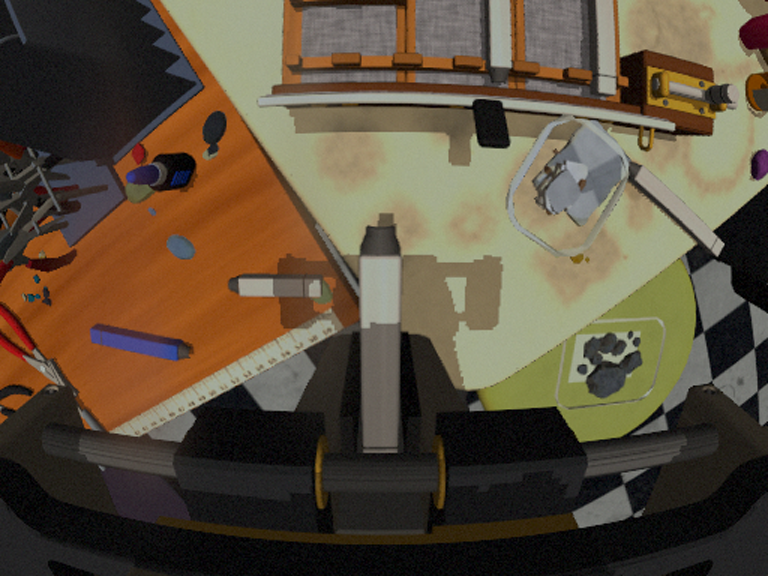

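```bash
python3 - <<'E'
from h import *
w=cam("wrist");p,r=tcpose()
print(hit(w,380/1.5,229/1.5,p[2]+.008)-p)
E
```

```text
[ 0.05381767 -0.00069759  0.008     ]
```

>>> play_rows(increments=[{"twist": [0, 0, 0], "travel": [0.04, 0.01, 0], "claw": 0.1}, {"twist": [0, 0, 0], "travel": [0.08, 0.02, 0], "claw": 0.1}, {"twist": [0, 0, 0], "travel": [0.12, 0.03, 0], "claw": 0.1}, {"twist": [0, 0, 0], "travel": [0.16, 0.041, 0], "claw": 0.1}, {"twist": [0, 0, 0], "travel": [0.188, 0.041, 0], "claw": 0.1}])

```text
time_s: 20.83
eef_pos: [0.6865, 0.0105, 0.1824]
ee_rot: [0.001, 1.0, -0.002, 0.001]
force: [-0.1, -0.8, -1.9]
grip_width: 0.167
```

>>> play_rows(increments=[{"twist": [0, 0, 0], "travel": [0, 0, 0.02], "claw": 0.1}, {"twist": [0, 0, 0], "travel": [0, 0, 0.05], "claw": 0.1}, {"twist": [0, 0, 0], "travel": [0, 0, 0.08], "claw": 0.1}, {"twist": [0, 0, 0], "travel": [0, 0, 0.09], "claw": 0.1}, {"twist": [0, 0, 0], "travel": [0, 0, 0.09], "claw": 0.1}])

```text
time_s: 21.25
eef_pos: [0.6808, 0.0143, 0.0893]
ee_rot: [0.0, 1.0, -0.0, -0.004]
force: [-0.6, -0.3, -1.8]
grip_width: 0.167
```

```bash
python3 - <<'E'
from h import *
w=settle(k=8);st();print(yaw());crop(w,0,0,512,384,1.5,"w13");p,r=tcpose()
print(hit(w,380/1.5,229/1.5,p[2]+.008)-p)
E
```

```text
t 21.65 p [0.6842 0.0147 0.0946] q [ 1.0e-04  1.0e+00 -3.0e-04  1.2e-03] F [ 0.2  0.5 -2.4] w 0.166 j [ 0.16  0.68 -0.34  1.58  0.26  0.92 -1.84]
-0.03173329238753332
[ 0.05398342 -0.00066056  0.008     ]
```

View pics/w13.png

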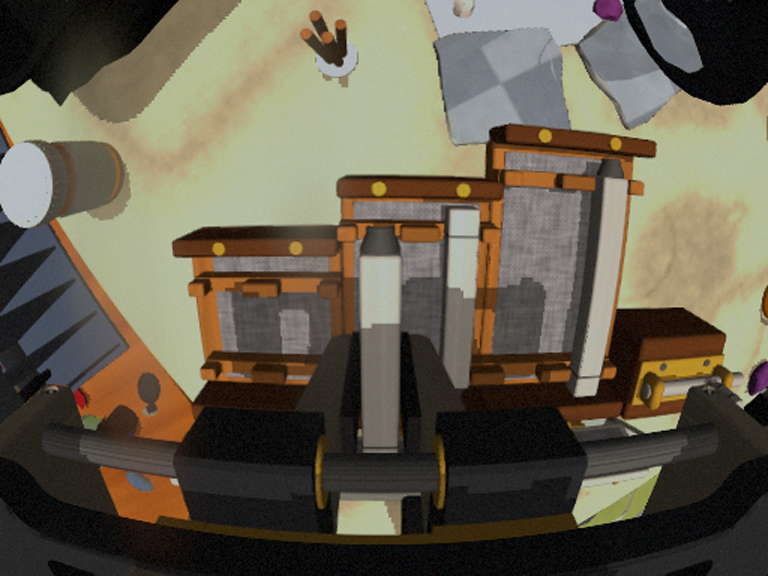

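>>> play_rows(increments=[{"twist": [0, 0, 0], "travel": [0.001, 0, 0.015], "claw": 0.1}, {"twist": [0, 0, 0], "travel": [0.001, 0, 0.03], "claw": 0.1}, {"twist": [0, 0, 0], "travel": [0.001, 0, 0.043], "claw": 0.1}, {"twist": [0, 0, 0], "travel": [0.001, 0, 0.05], "claw": 0.1}, {"twist": [0, 0, 0], "travel": [0.001, 0, 0.053], "claw": 0.1}])

```text
time_s: 22.07
eef_pos: [0.6824, 0.0144, 0.0383]
ee_rot: [0.0, 1.0, -0.0, -0.003]
force: [-9.1, -1.2, 16.4]
grip_width: 0.166
```

>>> play_rows(increments=[{"twist": [0, 0, 0], "travel": [0, 0, 0.002], "claw": 0.1}, {"twist": [0, 0, 0], "travel": [0, 0, 0.004], "claw": 0.1}, {"twist": [0, 0, 0], "travel": [0, 0, 0.004], "claw": 0.1}, {"twist": [0, 0, 0], "travel": [0, 0, 0.004], "claw": 0.1}, {"twist": [0, 0, 0], "travel": [0, 0, 0.004], "claw": 0.1}])

```text
time_s: 22.48
eef_pos: [0.6824, 0.0144, 0.0382]
ee_rot: [0.001, 1.0, -0.0, -0.002]
force: [-12.5, -2.1, 19.5]
grip_width: 0.17
```

>>> play_rows(increments=[{"twist": [0, 0, 0], "travel": [0, 0, 0], "claw": 0.27}, {"twist": [0, 0, 0], "travel": [0, 0, 0], "claw": 0.27}, {"twist": [0, 0, 0], "travel": [0, 0, 0], "claw": 0.27}, {"twist": [0, 0, 0], "travel": [0, 0, -0.03], "claw": 0.27}, {"twist": [0, 0, 0], "travel": [0, 0, -0.07], "claw": 0.27}])

```text
time_s: 22.9
eef_pos: [0.6819, 0.0148, 0.1021]
ee_rot: [-0.0, 1.0, -0.0, -0.004]
force: [1.6, -0.4, 1.2]
grip_width: 0.269
```

>>> play_rows(increments=[{"twist": [0, 0, 0], "travel": [0, 0, -0.04], "claw": 0.4}, {"twist": [0, 0, 0], "travel": [0, 0, -0.08], "claw": 0.5}, {"twist": [0, 0, 0], "travel": [-0.04, 0, -0.08], "claw": 0.5}, {"twist": [0, 0, 0], "travel": [-0.08, 0, -0.08], "claw": 0.5}, {"twist": [0, 0, 0], "travel": [-0.12, 0, -0.08], "claw": 0.5}])

```text
time_s: 23.32
eef_pos: [0.5642, 0.0154, 0.1863]
ee_rot: [-0.0, 1.0, -0.0, 0.001]
force: [-0.2, 0.3, -0.2]
grip_width: 0.5
```

```bash
python3 - <<'E'
from h import *
w=settle(k=8);st();print(yaw());crop(w,0,0,512,384,1.5,"w14")
E
```

```text
t 23.72 p [0.5661 0.0149 0.186 ] q [-4.e-04  1.e+00 -4.e-04  7.e-04] F [-0.4  0.1  0.2] w 0.499 j [ 0.24  0.4  -0.4   1.82  0.18  0.96 -1.82]
-0.04426287773949382
```

View pics/w14.png

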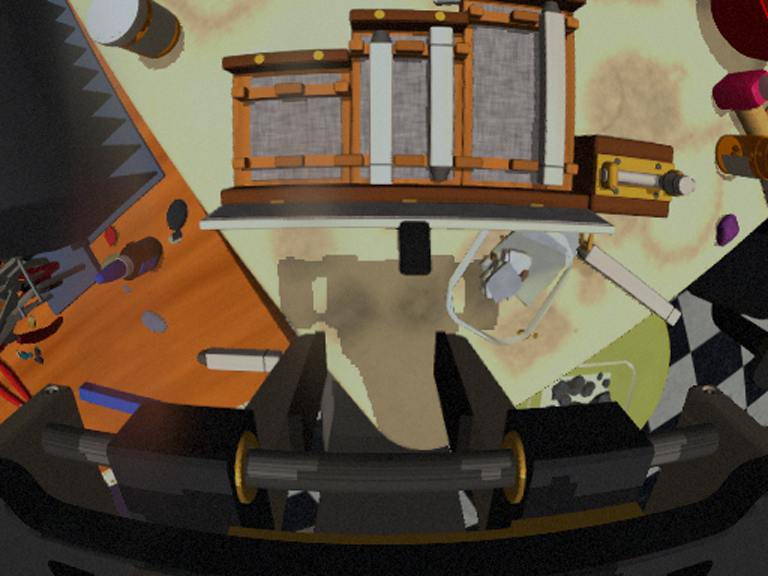

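c and d lie in the middle bay. The fourth table punch (e, tip (588,245)) is next.

>>> play_rows(increments=[{"twist": [0, 0, -7], "travel": [-0.02, 0.04, 0], "claw": 0.5}, {"twist": [0, 0, -14], "travel": [-0.02, 0.08, 0], "claw": 0.5}, {"twist": [0, 0, -21], "travel": [-0.02, 0.12, 0], "claw": 0.5}, {"twist": [0, 0, -28], "travel": [-0.02, 0.16, 0], "claw": 0.5}, {"twist": [0, 0, -35], "travel": [-0.02, 0.2, 0], "claw": 0.5}])

```text
time_s: 24.13
eef_pos: [0.5454, -0.1824, 0.186]
ee_rot: [0.0, 0.955, 0.296, 0.001]
force: [1.5, 0.5, -0.1]
grip_width: 0.503
```

>>> play_rows(increments=[{"twist": [0, 0, -7], "travel": [-0.008, 0.012, 0.02], "claw": 0.5}, {"twist": [0, 0, -14], "travel": [-0.014, 0.02, 0.04], "claw": 0.5}, {"twist": [0, 0, -21], "travel": [-0.014, 0.02, 0.05], "claw": 0.5}, {"twist": [0, 0, -25], "travel": [-0.014, 0.02, 0.05], "claw": 0.5}, {"twist": [0, 0, -25], "travel": [-0.014, 0.02, 0.05], "claw": 0.5}])

```text
time_s: 24.55
eef_pos: [0.5444, -0.2054, 0.1346]
ee_rot: [-0.001, 0.87, 0.494, 0.0]
force: [-0.2, 1.0, -0.3]
grip_width: 0.503
```

```bash
python3 - <<'E'
from h import *
w=settle(k=8);st();print(yaw());crop(w,0,0,512,384,1.5,"w15")
E
```

```text
t 24.95 p [ 0.5443 -0.2049  0.1364] q [4.000e-04 8.699e-01 4.932e-01 2.000e-04] F [0.3 0.5 0.1] w 0.502 j [ 0.7   0.51 -0.52  1.81  0.32  0.9  -0.5 ]
59.10737243687995
```

View pics/w15.png

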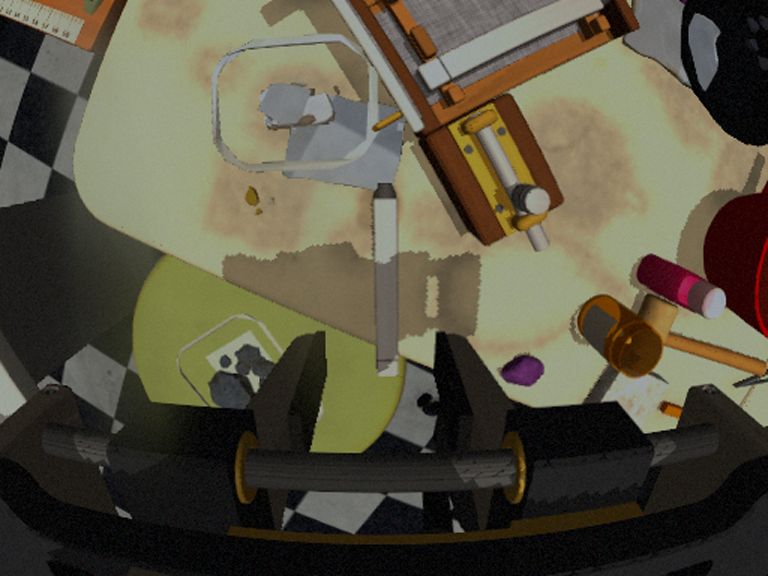

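e hangs straight down: tip (385,184), butt (387,375), slightly over the table edge.

```bash
python3 - <<'E'
from h import *
w=cam("wrist");pt(w,(385,184),(387,376));crop(w,220,100,300,260,4,"w15b")
E
```

```text
L 0.1383 mid [ 0.544  -0.2145] tipang 59.9 tool dx,dy [-0.0084  0.0047] twist z -0.8
```

View pics/w15b.png

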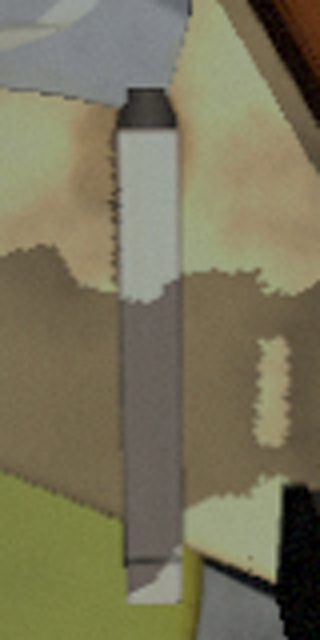

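Length 138, so it is the 140 mm punch. Correct and descend.

>>> play_rows(increments=[{"twist": [0, 0, -0.8], "travel": [-0.0085, 0.0045, 0.03], "claw": 0.5}, {"twist": [0, 0, -0.8], "travel": [-0.0085, 0.0045, 0.06], "claw": 0.5}, {"twist": [0, 0, -0.8], "travel": [-0.0085, 0.0045, 0.095], "claw": 0.5}, {"twist": [0, 0, -0.8], "travel": [-0.0085, 0.0045, 0.122], "claw": 0.5}, {"twist": [0, 0, -0.8], "travel": [-0.0085, 0.0045, 0.13], "claw": 0.5}])

```text
time_s: 25.42
eef_pos: [0.5406, -0.2139, 0.0022]
ee_rot: [-0.002, 0.866, 0.499, -0.002]
force: [-0.8, -0.4, 1.0]
grip_width: 0.502
```

>>> play_rows(increments=[{"twist": [0, 0, 0], "travel": [0, 0, 0.002], "claw": 0.4}, {"twist": [0, 0, 0], "travel": [0, 0, 0.002], "claw": 0.3}, {"twist": [0, 0, 0], "travel": [0, 0, 0.002], "claw": 0.1}, {"twist": [0, 0, 0], "travel": [0, 0, 0.002], "claw": 0.1}, {"twist": [0, 0, 0], "travel": [0, 0, 0.002], "claw": 0.1}])

```text
time_s: 25.83
eef_pos: [0.5444, -0.2149, 0.0057]
ee_rot: [0.001, 0.866, 0.499, 0.001]
force: [-0.2, 0.1, 2.0]
grip_width: 0.17
```

>>> play_rows(increments=[{"twist": [0, 0, 0], "travel": [0, 0, 0], "claw": 0.1}, {"twist": [0, 0, 0], "travel": [0, 0, -0.02], "claw": 0.1}, {"twist": [0, 0, 0], "travel": [0, 0, -0.06], "claw": 0.1}, {"twist": [0, 0, 0], "travel": [0, 0, -0.1], "claw": 0.1}, {"twist": [0, 0, 0], "travel": [0, 0, -0.14], "claw": 0.1}])

```text
time_s: 26.25
eef_pos: [0.5426, -0.2143, 0.1453]
ee_rot: [-0.001, 0.866, 0.499, -0.0]
force: [0.9, -0.5, -3.7]
grip_width: 0.169
```

>>> play_rows(increments=[{"twist": [0, 0, 7], "travel": [0, 0, -0.02], "claw": 0.1}, {"twist": [0, 0, 14], "travel": [0, 0, -0.04], "claw": 0.1}, {"twist": [0, 0, 21], "travel": [0, 0, -0.04], "claw": 0.1}, {"twist": [0, 0, 28], "travel": [0, 0, -0.04], "claw": 0.1}, {"twist": [0, 0, 35], "travel": [0, 0, -0.04], "claw": 0.1}])

```text
time_s: 26.67
eef_pos: [0.5431, -0.2148, 0.1847]
ee_rot: [0.0, 0.977, 0.213, 0.0]
force: [-0.5, 0.8, -2.5]
grip_width: 0.171
```

>>> play_rows(increments=[{"twist": [0, 0, 7], "travel": [0, 0, 0], "claw": 0.1}, {"twist": [0, 0, 14], "travel": [0, 0, 0], "claw": 0.1}, {"twist": [0, 0, 21], "travel": [0, 0, 0], "claw": 0.1}, {"twist": [0, 0, 24.9], "travel": [0, 0, 0], "claw": 0.1}, {"twist": [0, 0, 24.9], "travel": [0, 0, 0], "claw": 0.1}])

```text
time_s: 27.08
eef_pos: [0.543, -0.2144, 0.184]
ee_rot: [0.0, 1.0, -0.001, -0.0]
force: [0.3, -0.6, -1.9]
grip_width: 0.165
```

```bash
python3 - <<'E'
from h import *
w=settle(k=8);st();print(yaw());crop(w,0,0,512,384,1.5,"w16")
E
```

```text
t 27.48 p [ 0.5433 -0.2147  0.184 ] q [-0.e+00  1.e+00  4.e-04 -1.e-04] F [-0.   0.5 -3.3] w 0.169 j [ 0.57  0.42 -0.33  1.78  0.16  0.97 -1.39]
0.04044367532166884
```

View pics/w16.png

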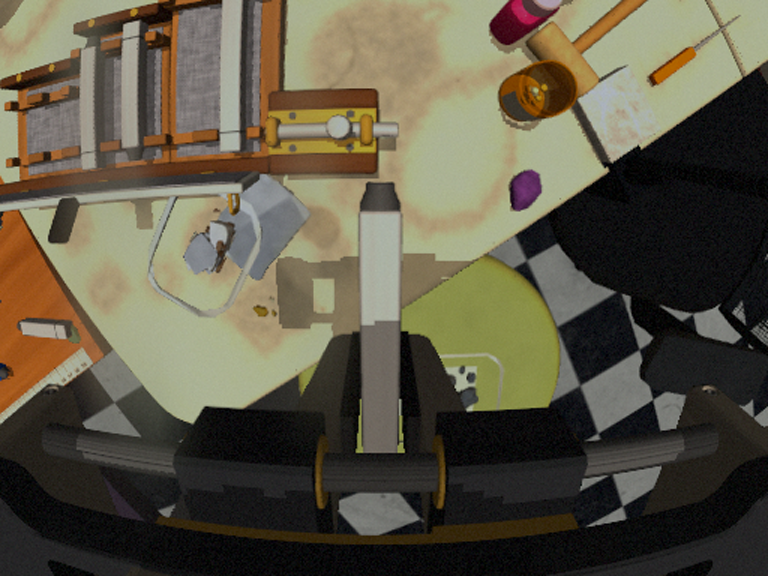

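```bash
python3 - <<'E'
from h import *
w=cam("wrist");p,r=tcpose()
print(hit(w,380/1.5,183/1.5,p[2]+.008)-p)
E
```

```text
[ 0.07081063 -0.00061119  0.008     ]
```

>>> play_rows(increments=[{"twist": [0, 0, 0], "travel": [0.03, -0.03, 0], "claw": 0.1}, {"twist": [0, 0, 0], "travel": [0.055, -0.06, 0], "claw": 0.1}, {"twist": [0, 0, 0], "travel": [0.08, -0.09, 0], "claw": 0.1}, {"twist": [0, 0, 0], "travel": [0.11, -0.12, 0], "claw": 0.1}, {"twist": [0, 0, 0], "travel": [0.135, -0.145, 0], "claw": 0.1}])

```text
time_s: 27.95
eef_pos: [0.6798, -0.067, 0.184]
ee_rot: [-0.0, 1.0, 0.001, 0.0]
force: [0.5, -0.3, -3.0]
grip_width: 0.168
```

>>> play_rows(increments=[{"twist": [0, 0, 0], "travel": [0.02, 0, 0], "claw": 0.1}, {"twist": [0, 0, 0], "travel": [0.02, 0, 0.03], "claw": 0.1}, {"twist": [0, 0, 0], "travel": [0.02, 0, 0.06], "claw": 0.1}, {"twist": [0, 0, 0], "travel": [0.02, 0, 0.085], "claw": 0.1}, {"twist": [0, 0, 0], "travel": [0.02, 0, 0.09], "claw": 0.1}])

```text
time_s: 28.37
eef_pos: [0.6948, -0.0696, 0.0883]
ee_rot: [-0.0, 1.0, 0.0, -0.005]
force: [-1.1, -0.0, -3.8]
grip_width: 0.169
```

```bash
python3 - <<'E'
from h import *
w=settle(k=8);st();print(yaw());crop(w,0,0,512,384,1.5,"w17")
E
```

```text
t 28.77 p [ 0.6995 -0.0696  0.096 ] q [2.0e-04 1.0e+00 1.0e-04 1.5e-03] F [ 0.5 -0.6 -2.4] w 0.163 j [ 0.26  0.7  -0.31  1.53  0.25  0.94 -1.7 ]
0.01144970265433565
```

View pics/w17.png

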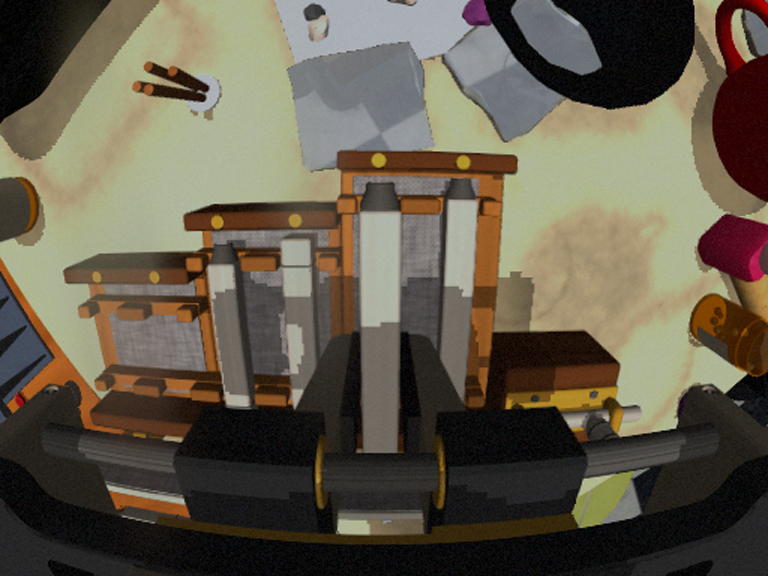

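>>> play_rows(increments=[{"twist": [0, 0, 0], "travel": [0, 0, 0.015], "claw": 0.1}, {"twist": [0, 0, 0], "travel": [0, 0, 0.03], "claw": 0.1}, {"twist": [0, 0, 0], "travel": [0, 0, 0.043], "claw": 0.1}, {"twist": [0, 0, 0], "travel": [0, 0, 0.05], "claw": 0.1}, {"twist": [0, 0, 0], "travel": [0, 0, 0.054], "claw": 0.1}])

```text
time_s: 29.18
eef_pos: [0.6964, -0.0696, 0.0395]
ee_rot: [0.0, 1.0, 0.0, -0.003]
force: [-14.2, -1.2, 31.3]
grip_width: 0.171
```

>>> play_rows(increments=[{"twist": [0, 0, 0], "travel": [0, 0, 0.002], "claw": 0.1}, {"twist": [0, 0, 0], "travel": [0, 0, 0.003], "claw": 0.1}, {"twist": [0, 0, 0], "travel": [0, 0, 0.003], "claw": 0.1}, {"twist": [0, 0, 0], "travel": [0, 0, 0.003], "claw": 0.1}, {"twist": [0, 0, 0], "travel": [0, 0, 0.003], "claw": 0.1}])

```text
time_s: 29.6
eef_pos: [0.6964, -0.0696, 0.0396]
ee_rot: [0.001, 1.0, 0.0, -0.002]
force: [-13.5, 1.5, 21.5]
grip_width: 0.169
```

>>> play_rows(increments=[{"twist": [0, 0, 0], "travel": [0, 0, -0.002], "claw": 0.27}, {"twist": [0, 0, 0], "travel": [0, 0, -0.002], "claw": 0.27}, {"twist": [0, 0, 0], "travel": [0, 0, -0.002], "claw": 0.27}, {"twist": [0, 0, 0], "travel": [0, 0, -0.03], "claw": 0.27}, {"twist": [0, 0, 0], "travel": [0, 0, -0.07], "claw": 0.27}])

```text
time_s: 30.02
eef_pos: [0.6951, -0.0695, 0.1023]
ee_rot: [-0.0, 1.0, 0.0, -0.005]
force: [0.1, -0.8, 0.3]
grip_width: 0.267
```

>>> play_rows(increments=[{"twist": [0, 0, 0], "travel": [0, 0, -0.04], "claw": 0.4}, {"twist": [0, 0, 0], "travel": [0, 0, -0.08], "claw": 0.5}, {"twist": [0, 0, 0], "travel": [-0.04, -0.02, -0.12], "claw": 0.5}, {"twist": [0, 0, 0], "travel": [-0.08, -0.04, -0.12], "claw": 0.5}, {"twist": [0, 0, 0], "travel": [-0.12, -0.06, -0.12], "claw": 0.5}])

```text
time_s: 30.43
eef_pos: [0.5978, -0.0184, 0.228]
ee_rot: [-0.0, 1.0, -0.0, 0.003]
force: [0.3, -0.0, 0.7]
grip_width: 0.494
```

```bash
python3 - <<'E'
from h import *
w=settle(k=8);st();print(yaw());crop(w,0,0,512,384,1.5,"w18")
E
```

```text
t 30.83 p [ 0.598  -0.0197  0.2252] q [-1.e-04  1.e+00 -6.e-04 -0.e+00] F [-0.7 -0.3  0.6] w 0.501 j [ 0.27  0.4  -0.38  1.7   0.17  1.07 -1.74]
-0.06337398184527004
```

View pics/w18.png

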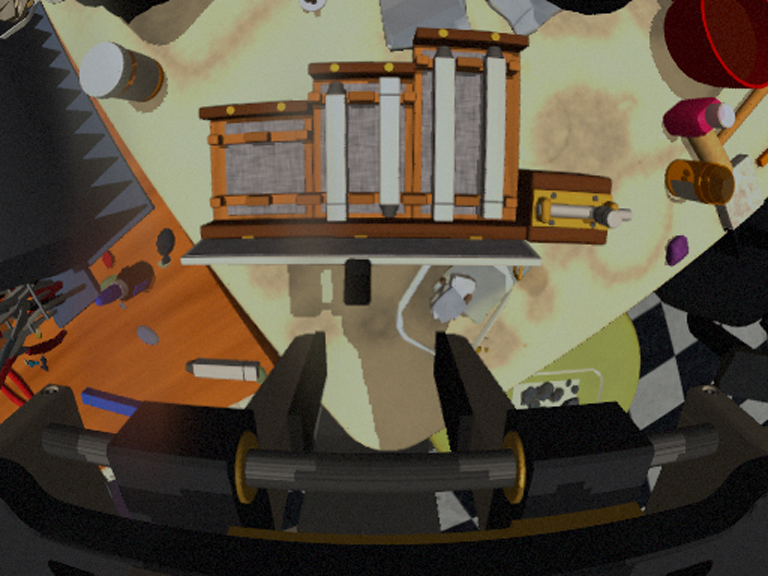

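Long bay is full, middle bay is full, and the flap is open. The short punch is still on the desk at (225,370). Before going there I check clearances to the sorter and glue.

```bash
python3 - <<'E'
from h import *
w=cam("wrist");s=cam("side","s18")
crop(s,130,130,330,280,4,"s18c")
g=lambda u,v,z:np.round(hit(w,u/1.5,v/1.5,z),3)
print("sorter edge corner",[g(150,208,z) for z in (0,.1,.2)])
print("tray corner",[g(115,285,z) for z in (0,.05)])
print("glue cap/base",g(107,296,.085),g(145,272,0))
print("desk");pt(w,(188,370),(259,372),z0=-.003)
E
```

```text
sorter edge corner [array([0.637, 0.203, 0.   ]), array([0.648, 0.147, 0.1  ]), array([0.659, 0.09 , 0.2  ])]
tray corner [array([0.559, 0.259, 0.   ]), array([0.574, 0.224, 0.05 ])]
glue cap/base [0.575 0.21  0.085] [0.573 0.218 0.   ]
desk
L 0.0817 mid [0.47   0.1404] tipang 93.4 tool dx,dy [-0.1277 -0.1597] twist z 86.5
```

View pics/s18c.png

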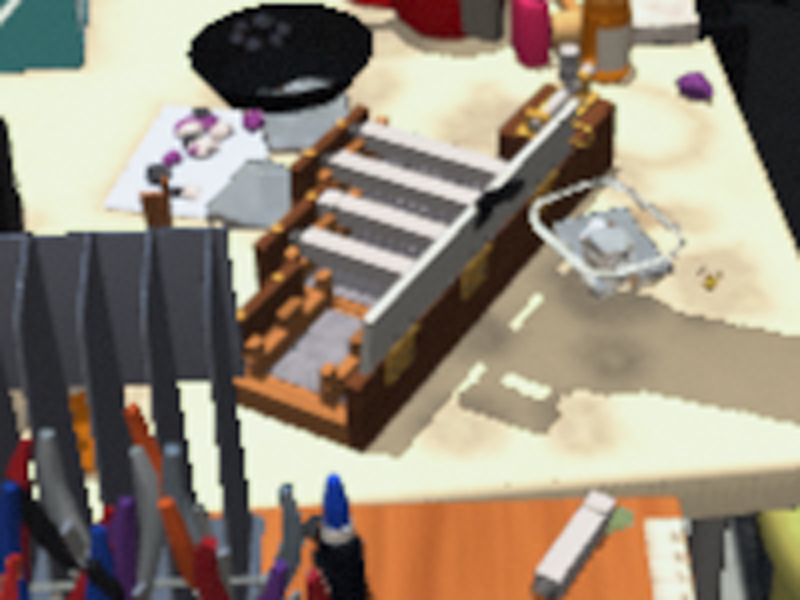

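>>> play_rows(increments=[{"twist": [0, 0, -7], "travel": [-0.03, -0.01, 0], "claw": 0.5}, {"twist": [0, 0, -14], "travel": [-0.065, -0.03, 0], "claw": 0.5}, {"twist": [0, 0, -21], "travel": [-0.1, -0.05, 0], "claw": 0.5}, {"twist": [0, 0, -28], "travel": [-0.128, -0.075, 0], "claw": 0.5}, {"twist": [0, 0, -35], "travel": [-0.128, -0.11, 0], "claw": 0.5}])

```text
time_s: 31.35
eef_pos: [0.4644, 0.0895, 0.2251]
ee_rot: [0.001, 0.953, 0.302, -0.002]
force: [0.7, 0.2, -0.3]
grip_width: 0.501
```

>>> play_rows(increments=[{"twist": [0, 0, -7], "travel": [0.01, -0.015, 0.02], "claw": 0.5}, {"twist": [0, 0, -14], "travel": [0.02, -0.03, 0.04], "claw": 0.5}, {"twist": [0, 0, -21], "travel": [0.029, -0.041, 0.06], "claw": 0.5}, {"twist": [0, 0, -28], "travel": [0.029, -0.041, 0.08], "claw": 0.5}, {"twist": [0, 0, -35], "travel": [0.029, -0.041, 0.09], "claw": 0.5}])

```text
time_s: 31.77
eef_pos: [0.4684, 0.1422, 0.1336]
ee_rot: [-0.001, 0.817, 0.577, -0.001]
force: [0.4, -0.2, 0.0]
grip_width: 0.502
```

>>> play_rows(increments=[{"twist": [0, 0, -7], "travel": [0, 0, 0], "claw": 0.5}, {"twist": [0, 0, -14], "travel": [0, 0, 0], "claw": 0.5}, {"twist": [0, 0, -20], "travel": [0, 0, 0], "claw": 0.5}, {"twist": [0, 0, -20], "travel": [0, 0, 0], "claw": 0.5}, {"twist": [0, 0, -20], "travel": [0, 0, 0], "claw": 0.5}])

```text
time_s: 32.18
eef_pos: [0.4695, 0.1412, 0.1355]
ee_rot: [-0.0, 0.708, 0.706, 0.0]
force: [-0.6, -0.5, -0.5]
grip_width: 0.5
```

```bash
python3 - <<'E'
from h import *
w=settle(k=8);st();print(yaw());crop(w,0,0,512,384,1.5,"w19")
E
```

```text
t 32.58 p [0.4691 0.1414 0.1359] q [1.000e-04 7.071e-01 7.071e-01 0.000e+00] F [-0.6  0.3  0.3] w 0.501 j [ 0.26  0.42 -0.75  2.02  0.38  0.84 -0.7 ]
89.99958273864884
```

View pics/w19.png

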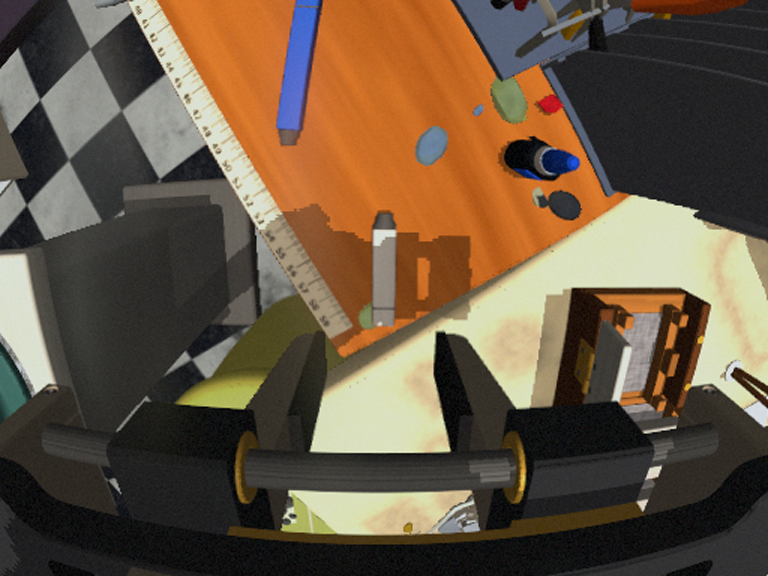

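The steel punch is at tip (385,212), butt (383,326). The blue one at (300,70) is the look-alike and is left alone.

```bash
python3 - <<'E'
from h import *
w=cam("wrist");pt(w,(385,212),(383.5,326),z0=-.003);crop(w,225,130,285,230,6,"w19b")
p,r=tcpose();print("glue tool",r.inv().apply(hit(w,540/1.5,160/1.5,.05)-p))
E
```

```text
L 0.08 mid [0.4721 0.143 ] tipang 89.4 tool dx,dy [0.0016 0.003 ] twist z 0.6
glue tool [0.08069822 0.0947262  0.08587781]
```

View pics/w19b.png

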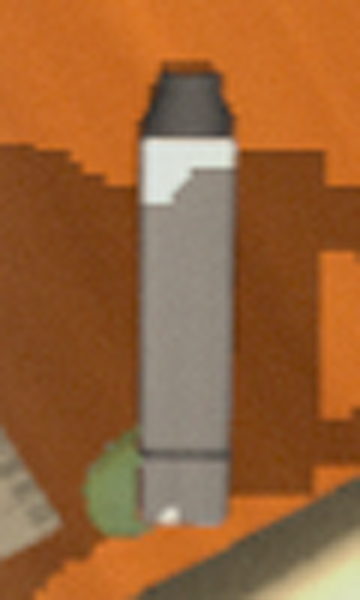

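>>> play_rows(increments=[{"twist": [0, 0, 0.6], "travel": [0.0015, 0.003, 0.03], "claw": 0.5}, {"twist": [0, 0, 0.6], "travel": [0.0015, 0.003, 0.06], "claw": 0.5}, {"twist": [0, 0, 0.6], "travel": [0.0015, 0.003, 0.095], "claw": 0.5}, {"twist": [0, 0, 0.6], "travel": [0.0015, 0.003, 0.12], "claw": 0.5}, {"twist": [0, 0, 0.6], "travel": [0.0015, 0.003, 0.13], "claw": 0.5}])

```text
time_s: 33.05
eef_pos: [0.47, 0.142, 0.0028]
ee_rot: [-0.001, 0.711, 0.704, -0.002]
force: [-0.3, 0.4, -0.3]
grip_width: 0.491
```

>>> play_rows(increments=[{"twist": [0, 0, 0], "travel": [0, 0, 0.003], "claw": 0.4}, {"twist": [0, 0, 0], "travel": [0, 0, 0.003], "claw": 0.3}, {"twist": [0, 0, 0], "travel": [0, 0, 0.003], "claw": 0.1}, {"twist": [0, 0, 0], "travel": [0, 0, 0.003], "claw": 0.1}, {"twist": [0, 0, 0], "travel": [0, 0, 0.003], "claw": 0.1}])

```text
time_s: 33.47
eef_pos: [0.473, 0.143, 0.0041]
ee_rot: [0.001, 0.711, 0.703, 0.001]
force: [-0.1, -0.4, 1.9]
grip_width: 0.167
```

>>> play_rows(increments=[{"twist": [0, 0, 0], "travel": [0, 0, 0], "claw": 0.1}, {"twist": [0, 0, 0], "travel": [0, 0, -0.02], "claw": 0.1}, {"twist": [0, 0, 0], "travel": [0, 0, -0.06], "claw": 0.1}, {"twist": [0, 0, 0], "travel": [0, 0, -0.1], "claw": 0.1}, {"twist": [0, 0, 0], "travel": [0, 0, -0.14], "claw": 0.1}])

```text
time_s: 33.88
eef_pos: [0.4713, 0.1427, 0.1443]
ee_rot: [-0.0, 0.711, 0.704, -0.0]
force: [1.5, 0.0, -1.1]
grip_width: 0.162
```

>>> play_rows(increments=[{"twist": [0, 0, 7], "travel": [0, 0, -0.03], "claw": 0.1}, {"twist": [0, 0, 14], "travel": [0, 0, -0.04], "claw": 0.1}, {"twist": [0, 0, 21], "travel": [0, 0, -0.04], "claw": 0.1}, {"twist": [0, 0, 28], "travel": [0, 0, -0.04], "claw": 0.1}, {"twist": [0, 0, 35], "travel": [0, 0, -0.04], "claw": 0.1}])

```text
time_s: 34.3
eef_pos: [0.4721, 0.1424, 0.1835]
ee_rot: [0.001, 0.891, 0.454, 0.001]
force: [-0.2, 0.6, -1.1]
grip_width: 0.166
```

>>> play_rows(increments=[{"twist": [0, 0, 7], "travel": [0, 0, 0], "claw": 0.1}, {"twist": [0, 0, 14], "travel": [0, 0, 0], "claw": 0.1}, {"twist": [0, 0, 21], "travel": [0, 0, 0], "claw": 0.1}, {"twist": [0, 0, 28], "travel": [0, 0, 0], "claw": 0.1}, {"twist": [0, 0, 35], "travel": [0, 0, 0], "claw": 0.1}])

```text
time_s: 34.72
eef_pos: [0.4719, 0.1427, 0.1831]
ee_rot: [0.0, 0.986, 0.166, 0.0]
force: [-0.1, -0.4, -0.8]
grip_width: 0.165
```

>>> play_rows(increments=[{"twist": [0, 0, 7], "travel": [0, 0, 0], "claw": 0.1}, {"twist": [0, 0, 14], "travel": [0, 0, 0], "claw": 0.1}, {"twist": [0, 0, 19.4], "travel": [0, 0, 0], "claw": 0.1}, {"twist": [0, 0, 19.4], "travel": [0, 0, 0], "claw": 0.1}, {"twist": [0, 0, 19.4], "travel": [0, 0, 0], "claw": 0.1}])

```text
time_s: 35.13
eef_pos: [0.4719, 0.1428, 0.183]
ee_rot: [0.0, 1.0, 0.002, 0.0]
force: [0.5, -0.2, -1.6]
grip_width: 0.169
```

```bash
python3 - <<'E'
from h import *
w=settle(k=8);st();print(yaw());crop(w,0,0,512,384,1.5,"w20")
E
```

```text
t 35.53 p [0.4721 0.1428 0.1828] q [ 0.e+00  1.e+00  4.e-04 -1.e-04] F [ 0.3  0.2 -1.6] w 0.169 j [ 0.06  0.29 -0.48  1.98  0.17  0.91 -2.09]
0.04240497380470498
```

View pics/w20.png

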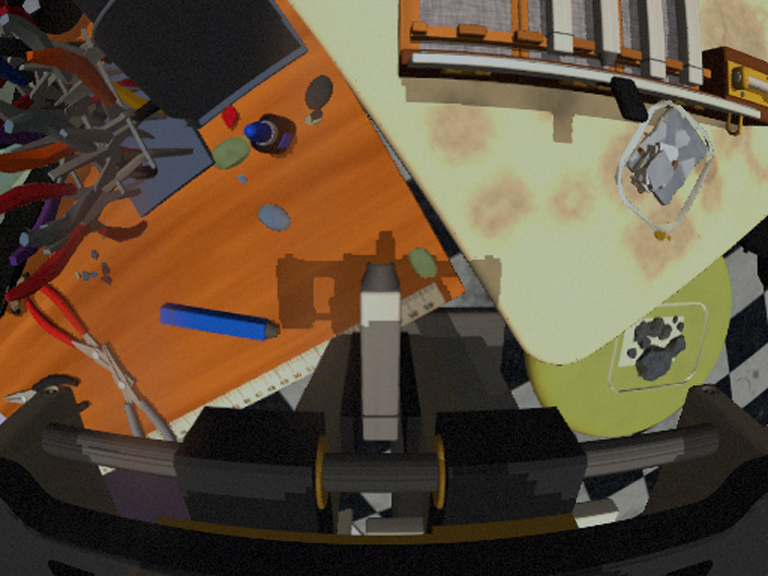

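Held straight. Route: over to the short bay's right slot (0.670, 0.0565), near side of the sorter.

>>> play_rows(increments=[{"twist": [0, 0, 0], "travel": [0, 0.035, 0], "claw": 0.1}, {"twist": [0, 0, 0], "travel": [0.02, 0.07, 0], "claw": 0.1}, {"twist": [0, 0, 0], "travel": [0.055, 0.0865, 0], "claw": 0.1}, {"twist": [0, 0, 0], "travel": [0.09, 0.0865, 0], "claw": 0.1}, {"twist": [0, 0, 0], "travel": [0.125, 0.0865, 0], "claw": 0.1}])

```text
time_s: 35.95
eef_pos: [0.5987, 0.0539, 0.1828]
ee_rot: [0.001, 1.0, -0.001, 0.0]
force: [0.8, 0.9, -1.4]
grip_width: 0.169
```

>>> play_rows(increments=[{"twist": [0, 0, 0], "travel": [0.035, 0, 0], "claw": 0.1}, {"twist": [0, 0, 0], "travel": [0.065, 0, 0], "claw": 0.1}, {"twist": [0, 0, 0], "travel": [0.0725, 0, 0.02], "claw": 0.1}, {"twist": [0, 0, 0], "travel": [0.0725, 0, 0.05], "claw": 0.1}, {"twist": [0, 0, 0], "travel": [0.0725, 0, 0.08], "claw": 0.1}])

```text
time_s: 36.37
eef_pos: [0.6709, 0.0564, 0.102]
ee_rot: [-0.0, 1.0, 0.0, 0.001]
force: [0.9, 0.1, -2.3]
grip_width: 0.172
```

```bash
python3 - <<'E'
from h import *
w=settle(k=8);st();print(yaw());crop(w,0,0,512,384,1.5,"w21")
E
```

```text
t 36.77 p [0.6711 0.0567 0.1053] q [-2.0e-04  1.0e+00  2.0e-04  1.9e-03] F [-1.3 -0.1 -0.8] w 0.167 j [ 0.11  0.65 -0.36  1.61  0.27  0.93 -1.91]
0.021164035609326375
```

View pics/w21.png

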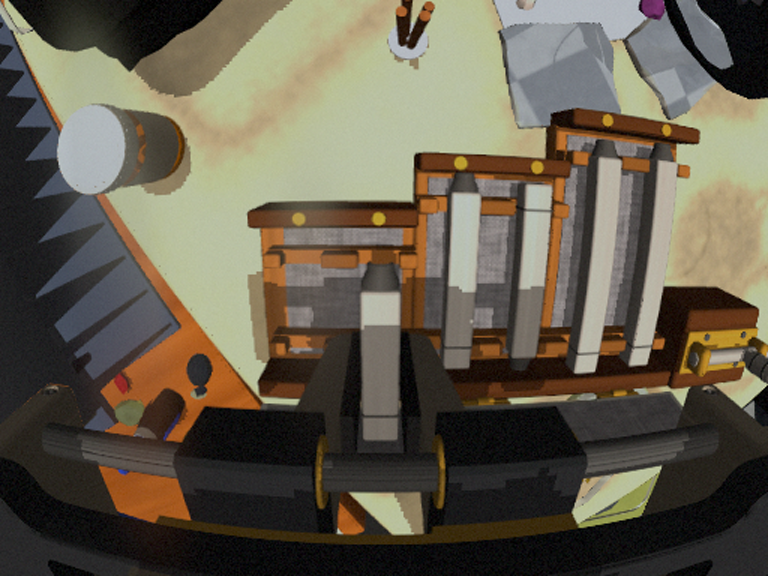

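```bash
python3 - <<'E'
from h import *
w=cam("wrist");p,r=tcpose()
g=lambda u,v,z:np.round(hit(w,u/1.5,v/1.5,z),4)
print("tooth c",g(340,257,.046),"edges",g(322,257,.046),g(357,257,.046),"stop near edge",g(340,227,.045))
print("held tip",g(381,265,p[2]+.006),"butt",g(380,440,p[2]+.009))
E
```

```text
tooth c [0.6984 0.0771 0.046 ] edges [0.6985 0.0868 0.046 ] [0.6984 0.0681 0.046 ] stop near edge [0.7144 0.0769 0.045 ]
held tip [0.7105 0.0556 0.111 ] butt [0.6315 0.0558 0.114 ]
```

Aligned. Down.

>>> play_rows(increments=[{"twist": [0, 0, 0], "travel": [0, 0, 0.015], "claw": 0.1}, {"twist": [0, 0, 0], "travel": [0, 0, 0.035], "claw": 0.1}, {"twist": [0, 0, 0], "travel": [0, 0, 0.05], "claw": 0.1}, {"twist": [0, 0, 0], "travel": [0, 0, 0.058], "claw": 0.1}, {"twist": [0, 0, 0], "travel": [0, 0, 0.061], "claw": 0.1}])

```text
time_s: 37.23
eef_pos: [0.6681, 0.0561, 0.0411]
ee_rot: [0.001, 1.0, 0.0, -0.002]
force: [-9.7, -1.5, 19.9]
grip_width: 0.172
```

>>> play_rows(increments=[{"twist": [0, 0, 0], "travel": [0, 0, 0.001], "claw": 0.1}, {"twist": [0, 0, 0], "travel": [0, 0, 0.002], "claw": 0.1}, {"twist": [0, 0, 0], "travel": [0, 0, 0.003], "claw": 0.1}, {"twist": [0, 0, 0], "travel": [0, 0, 0.003], "claw": 0.1}, {"twist": [0, 0, 0], "travel": [0, 0, 0.003], "claw": 0.1}])

```text
time_s: 37.65
eef_pos: [0.6682, 0.0561, 0.0411]
ee_rot: [0.001, 1.0, 0.0, -0.002]
force: [-10.4, -2.3, 16.9]
grip_width: 0.169
```

>>> play_rows(increments=[{"twist": [0, 0, 0], "travel": [0, 0, 0], "claw": 0.26}, {"twist": [0, 0, 0], "travel": [0, 0, 0], "claw": 0.26}, {"twist": [0, 0, 0], "travel": [0, 0, 0], "claw": 0.26}, {"twist": [0, 0, 0], "travel": [0, 0, -0.03], "claw": 0.26}, {"twist": [0, 0, 0], "travel": [0, 0, -0.07], "claw": 0.26}])

```text
time_s: 38.07
eef_pos: [0.6667, 0.0559, 0.1051]
ee_rot: [0.0, 1.0, 0.0, -0.004]
force: [0.7, -0.5, -0.0]
grip_width: 0.259
```

>>> play_rows(increments=[{"twist": [0, 0, 0], "travel": [0, 0, -0.04], "claw": 0.3}, {"twist": [0, 0, 0], "travel": [0, 0, -0.08], "claw": 0.4}, {"twist": [0, 0, 0], "travel": [-0.03, 0.02, -0.12], "claw": 0.4}, {"twist": [0, 0, 0], "travel": [-0.06, 0.04, -0.14], "claw": 0.4}, {"twist": [0, 0, 0], "travel": [-0.09, 0.06, -0.14], "claw": 0.4}])

```text
time_s: 38.48
eef_pos: [0.5853, -0.0001, 0.2523]
ee_rot: [-0.001, 1.0, 0.001, 0.004]
force: [0.1, -1.4, 0.8]
grip_width: 0.401
```

```bash
python3 - <<'E'
from h import *
w=settle(k=8);st();print(yaw());crop(w,0,0,512,384,1.5,"w22");crop(w,110,0,380,190,2.9,"w22b")
s=cam("side");crop(s,130,130,330,280,4,"s22c");c=cam("scene");crop(c,0,150,340,384,2.3,"c22")
E
```

```text
t 38.88 p [ 5.838e-01 -2.000e-04  2.475e-01] q [-5.e-04  1.e+00  9.e-04 -4.e-04] F [-0.5 -0.3  0.9] w 0.401 j [ 0.27  0.36 -0.41  1.71  0.16  1.1  -1.76]
0.10102914690137597
```

View pics/w22.png

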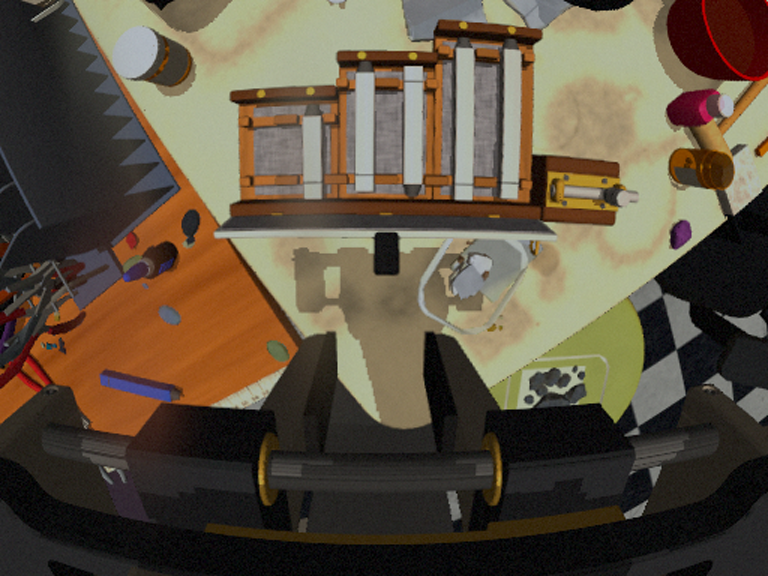

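View pics/w22b.png

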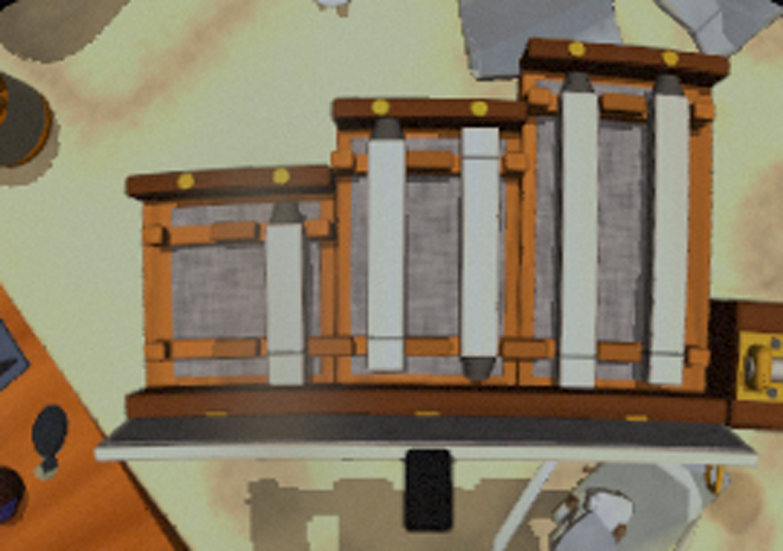

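View pics/s22c.png

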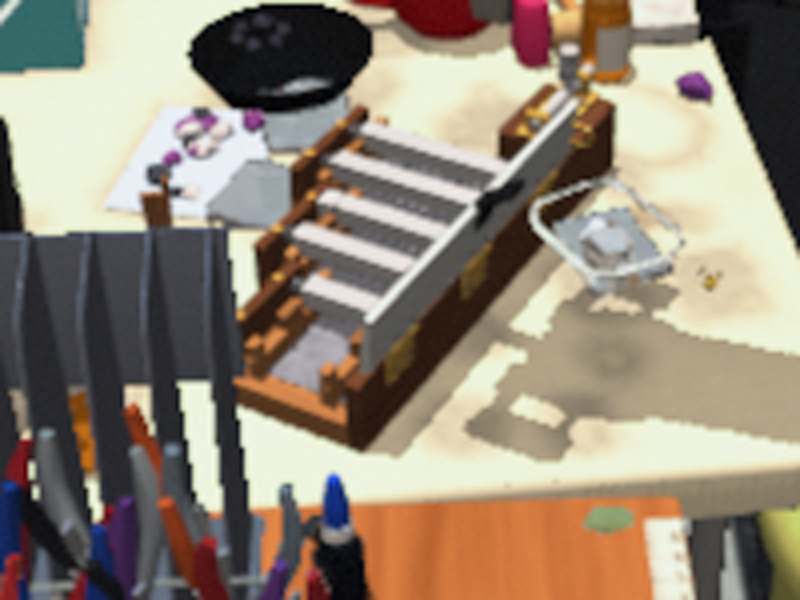

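View pics/c22.png

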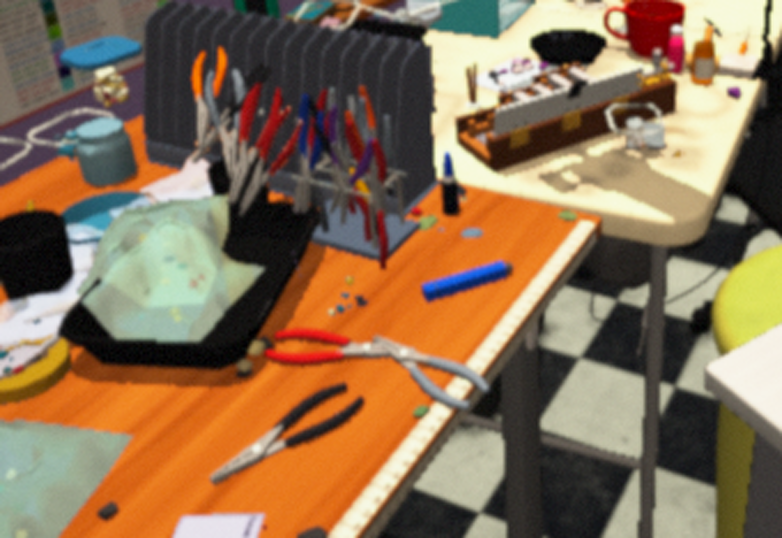

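All five punches (four placed and the one already there) lie in their notches. The near and far rests show no tilt, and neither desk nor table shows a further loose one. Bystanders stand. Now grasp the tab again where I released it.

>>> play_rows(increments=[{"twist": [0, 0, 0], "travel": [0.001, 0.005, 0.04], "claw": 0.4}, {"twist": [0, 0, 0], "travel": [0.001, 0.005, 0.08], "claw": 0.4}, {"twist": [0, 0, 0], "travel": [0.001, 0.005, 0.11], "claw": 0.4}, {"twist": [0, 0, 0], "travel": [0.001, 0.005, 0.13], "claw": 0.4}, {"twist": [0, 0, 0], "travel": [0.001, 0.005, 0.14], "claw": 0.4}])

```text
time_s: 39.4
eef_pos: [0.5823, -0.0058, 0.1044]
ee_rot: [-0.0, 1.0, 0.001, -0.003]
force: [0.3, -1.4, -0.8]
grip_width: 0.4
```

>>> play_rows(grip_force=8, increments=[{"twist": [0, 0, 0], "travel": [0, 0, 0], "claw": 0.3}, {"twist": [0, 0, 0], "travel": [0, 0, 0], "claw": 0.1}, {"twist": [0, 0, 0], "travel": [0, 0, 0], "claw": 0.1}, {"twist": [0, 0, 0], "travel": [0, 0, 0], "claw": 0.1}, {"twist": [0, 0, 0], "travel": [0, 0, 0], "claw": 0.1}])

```text
time_s: 39.82
eef_pos: [0.5853, -0.0046, 0.1096]
ee_rot: [-0.001, 1.0, 0.001, 0.002]
force: [1.3, 4.6, -2.4]
grip_width: 0.192
```

>>> play_rows(increments=[{"twist": [0, 0, 0], "travel": [0.0115, 0, -0.004], "claw": 0.1}, {"twist": [0, 0, 0], "travel": [0.023, 0, -0.006], "claw": 0.1}, {"twist": [0, 0, 0], "travel": [0.0355, 0, -0.006], "claw": 0.1}, {"twist": [0, 0, 0], "travel": [0.047, 0, -0.004], "claw": 0.1}, {"twist": [0, 0, 0], "travel": [0.058, 0, 0], "claw": 0.1}])

```text
time_s: 40.23
eef_pos: [0.6422, -0.0049, 0.1091]
ee_rot: [-0.001, 1.0, 0.001, -0.0]
force: [-1.8, 3.4, -3.2]
grip_width: 0.193
```

>>> play_rows(increments=[{"twist": [0, 0, 0], "travel": [0.011, 0, 0.006], "claw": 0.1}, {"twist": [0, 0, 0], "travel": [0.02, 0, 0.0135], "claw": 0.1}, {"twist": [0, 0, 0], "travel": [0.028, 0, 0.0225], "claw": 0.1}, {"twist": [0, 0, 0], "travel": [0.034, 0, 0.032], "claw": 0.1}, {"twist": [0, 0, 0], "travel": [0.0385, 0, 0.043], "claw": 0.1}])

```text
time_s: 40.65
eef_pos: [0.6808, -0.0052, 0.0654]
ee_rot: [-0.0, 1.0, 0.0, -0.0]
force: [-3.8, 3.7, 10.8]
grip_width: 0.191
```

>>> play_rows(increments=[{"twist": [0, 0, 0], "travel": [0, 0, 0.001], "claw": 0.1}, {"twist": [0, 0, 0], "travel": [0, 0, 0.002], "claw": 0.1}, {"twist": [0, 0, 0], "travel": [0, 0, 0.002], "claw": 0.1}, {"twist": [0, 0, 0], "travel": [0, 0, 0.002], "claw": 0.1}, {"twist": [0, 0, 0], "travel": [0, 0, 0.002], "claw": 0.1}])

```text
time_s: 41.07
eef_pos: [0.6814, -0.0052, 0.0638]
ee_rot: [-0.001, 1.0, 0.0, 0.001]
force: [1.1, 5.2, 0.6]
grip_width: 0.193
```

>>> play_rows(increments=[{"twist": [0, 0, 0], "travel": [0, 0, 0], "claw": 0.4}, {"twist": [0, 0, 0], "travel": [0, 0, 0], "claw": 0.4}, {"twist": [0, 0, 0], "travel": [0, 0, 0], "claw": 0.4}, {"twist": [0, 0, 0], "travel": [0, 0, -0.04], "claw": 0.4}, {"twist": [0, 0, 0], "travel": [0, 0, -0.08], "claw": 0.4}])

```text
time_s: 41.48
eef_pos: [0.6784, -0.008, 0.141]
ee_rot: [0.001, 1.0, -0.0, -0.003]
force: [1.2, -0.2, 1.2]
grip_width: 0.402
```

>>> play_rows(increments=[{"twist": [0, 0, 0], "travel": [-0.01, 0.04, -0.03], "claw": 0.4}, {"twist": [0, 0, 0], "travel": [-0.02, 0.08, -0.03], "claw": 0.4}, {"twist": [0, 0, 0], "travel": [-0.03, 0.12, -0.03], "claw": 0.4}, {"twist": [0, 0, 0], "travel": [-0.04, 0.16, -0.03], "claw": 0.4}, {"twist": [0, 0, 0], "travel": [-0.04, 0.186, -0.03], "claw": 0.4}])

```text
time_s: 41.9
eef_pos: [0.6384, -0.1979, 0.1738]
ee_rot: [0.002, 1.0, -0.002, -0.001]
force: [0.2, -0.8, -0.5]
grip_width: 0.4
```

```bash
python3 - <<'E'
from h import *
w=settle(k=8);st();print(yaw());crop(w,0,0,512,384,1.5,"w23")
s=cam("side");crop(s,150,130,350,230,4,"s23c")
E
```

```text
t 42.3 p [ 0.6411 -0.1902  0.1733] q [-3.0e-04  1.0e+00  1.6e-03  0.0e+00] F [ 0.   1.  -0.3] w 0.401 j [ 0.48  0.57 -0.34  1.57  0.21  1.04 -1.49]
0.18314801871842254
```

View pics/w23.png

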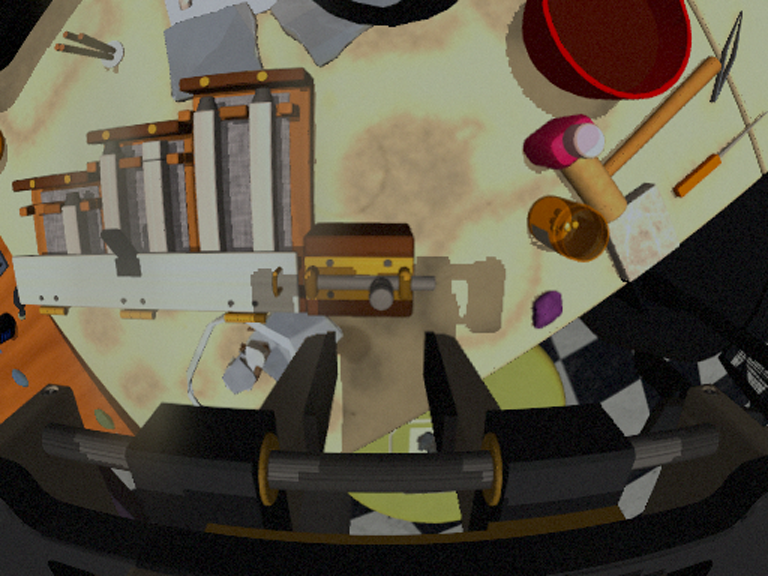

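View pics/s23c.png

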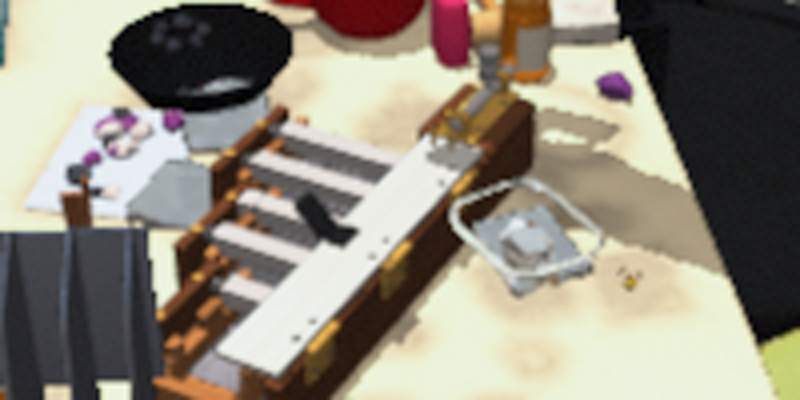

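The flap is down, with the same tab appearance as at the start. The knob is at (381,293). Fetch its position.

```bash
python3 - <<'E'
from h import *
w=cam("wrist");print(hit(w,381/1.5,297/1.5,.102),st()["eef_pos"])
E
```

```text
t 42.4 p [ 0.641  -0.1906  0.1732] q [-2.0e-04  1.0e+00  1.4e-03 -0.0e+00] F [-0.2  0.4 -0.1] w 0.4 j [ 0.48  0.57 -0.34  1.57  0.21  1.04 -1.49]
[ 0.64190567 -0.19171994  0.102     ] [ 0.64101701 -0.19063688  0.17322445]
```

>>> play_rows(increments=[{"twist": [0, 0, 0], "travel": [0, 0.001, 0.02], "claw": 0.4}, {"twist": [0, 0, 0], "travel": [0, 0.001, 0.05], "claw": 0.4}, {"twist": [0, 0, 0], "travel": [0, 0.001, 0.075], "claw": 0.4}, {"twist": [0, 0, 0], "travel": [0, 0.001, 0.089], "claw": 0.4}, {"twist": [0, 0, 0], "travel": [0, 0.001, 0.089], "claw": 0.4}])

```text
time_s: 42.82
eef_pos: [0.6384, -0.192, 0.0806]
ee_rot: [-0.001, 1.0, 0.001, -0.003]
force: [-1.0, -0.5, 0.2]
grip_width: 0.4
```

>>> play_rows(grip_force=15, increments=[{"twist": [0, 0, 0], "travel": [0, 0, 0], "claw": 0.3}, {"twist": [0, 0, 0], "travel": [0, 0, 0], "claw": 0.05}, {"twist": [0, 0, 0], "travel": [0, 0, 0], "claw": 0.05}, {"twist": [0, 0, 0], "travel": [0, 0, 0], "claw": 0.05}, {"twist": [0, 0, 0], "travel": [0, 0, 0], "claw": 0.05}])

```text
time_s: 43.23
eef_pos: [0.6421, -0.191, 0.0861]
ee_rot: [-0.001, 1.0, 0.001, 0.001]
force: [0.2, 6.2, 4.0]
grip_width: 0.147
```

Knob held (13.5 mm). Slide it home, +y 32 mm.

>>> play_rows(increments=[{"twist": [0, 0, 0], "travel": [0, -0.006, 0], "claw": 0.05}, {"twist": [0, 0, 0], "travel": [0, -0.014, 0], "claw": 0.05}, {"twist": [0, 0, 0], "travel": [0, -0.022, 0], "claw": 0.05}, {"twist": [0, 0, 0], "travel": [0, -0.029, 0], "claw": 0.05}, {"twist": [0, 0, 0], "travel": [0, -0.034, 0], "claw": 0.05}])

```text
time_s: 43.65
eef_pos: [0.6423, -0.1604, 0.0861]
ee_rot: [0.001, 1.0, -0.0, 0.002]
force: [1.2, -2.3, 5.1]
grip_width: 0.142
```

>>> play_rows(increments=[{"twist": [0, 0, 0], "travel": [0, -0.001, 0], "claw": 0.05}, {"twist": [0, 0, 0], "travel": [0, -0.002, 0], "claw": 0.05}, {"twist": [0, 0, 0], "travel": [0, -0.002, 0], "claw": 0.05}, {"twist": [0, 0, 0], "travel": [0, -0.002, 0], "claw": 0.05}, {"twist": [0, 0, 0], "travel": [0, -0.002, 0], "claw": 0.05}])

```text
time_s: 44.07
eef_pos: [0.6423, -0.1589, 0.0861]
ee_rot: [0.001, 1.0, -0.0, 0.002]
force: [1.1, -1.3, 6.1]
grip_width: 0.147
```

>>> play_rows(increments=[{"twist": [0, 0, 0], "travel": [0, -0.002, 0], "claw": 0.05}, {"twist": [0, 0, 0], "travel": [0, -0.003, 0], "claw": 0.05}, {"twist": [0, 0, 0], "travel": [0, -0.003, 0], "claw": 0.05}, {"twist": [0, 0, 0], "travel": [0, -0.003, 0], "claw": 0.05}, {"twist": [0, 0, 0], "travel": [0, -0.003, 0], "claw": 0.05}])

```text
time_s: 44.48
eef_pos: [0.6423, -0.1587, 0.0861]
ee_rot: [0.003, 1.0, -0.001, 0.002]
force: [1.2, -6.4, 4.1]
grip_width: 0.143
```

Firmly at the stop. Release, lift, and check.

>>> play_rows(increments=[{"twist": [0, 0, 0], "travel": [0, 0.004, 0], "claw": 0.4}, {"twist": [0, 0, 0], "travel": [0, 0.004, 0], "claw": 0.4}, {"twist": [0, 0, 0], "travel": [0, 0.004, 0], "claw": 0.4}, {"twist": [0, 0, 0], "travel": [0, 0.004, -0.04], "claw": 0.4}, {"twist": [0, 0, 0], "travel": [0, 0.004, -0.08], "claw": 0.4}])

```text
time_s: 44.9
eef_pos: [0.6381, -0.1572, 0.1617]
ee_rot: [-0.001, 1.0, 0.001, -0.004]
force: [1.2, 0.5, 0.2]
grip_width: 0.4
```

>>> play_rows(increments=[{"twist": [0, 0, 0], "travel": [-0.03, 0, -0.03], "claw": 0.4}, {"twist": [0, 0, 0], "travel": [-0.06, -0.02, -0.06], "claw": 0.4}, {"twist": [0, 0, 0], "travel": [-0.09, -0.05, -0.09], "claw": 0.4}, {"twist": [0, 0, 0], "travel": [-0.11, -0.08, -0.1], "claw": 0.4}, {"twist": [0, 0, 0], "travel": [-0.11, -0.08, -0.1], "claw": 0.4}])

```text
time_s: 45.32
eef_pos: [0.5288, -0.0731, 0.2672]
ee_rot: [-0.0, 1.0, 0.003, 0.001]
force: [1.0, 1.1, -0.3]
grip_width: 0.403
```

```bash
python3 - <<'E'
from h import *
w=settle(k=8);st();print(yaw());crop(w,0,0,512,384,1.5,"w24");crop(w,100,0,400,160,2.6,"w24b")
s=cam("side");crop(s,150,110,350,260,4,"s24c");c=cam("scene");crop(c,180,140,340,260,5,"c24")
E
```

```text
t 45.72 p [ 0.5307 -0.0794  0.2629] q [-3.0e-04  1.0e+00 -7.0e-04 -1.1e-03] F [ 0.4  0.4 -0.3] w 0.399 j [ 0.44  0.27 -0.42  1.8   0.12  1.1  -1.59]
-0.0796801267103167
```

View pics/w24.png

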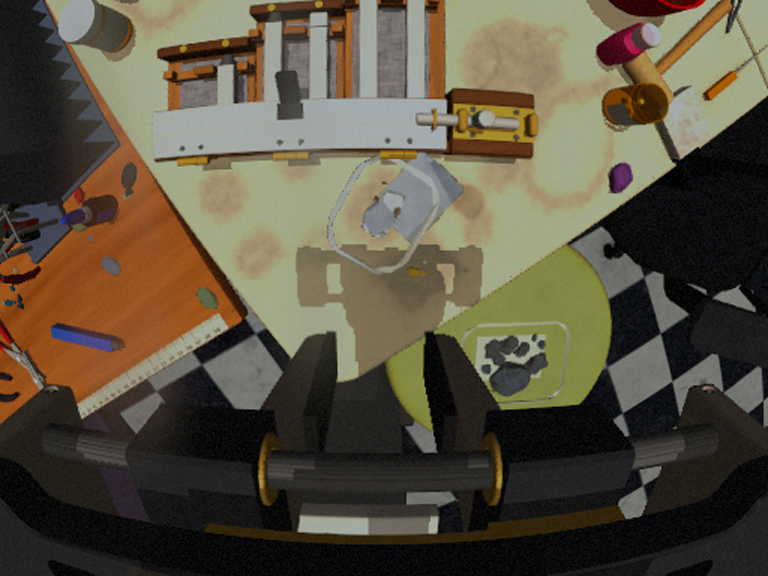

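View pics/w24b.png

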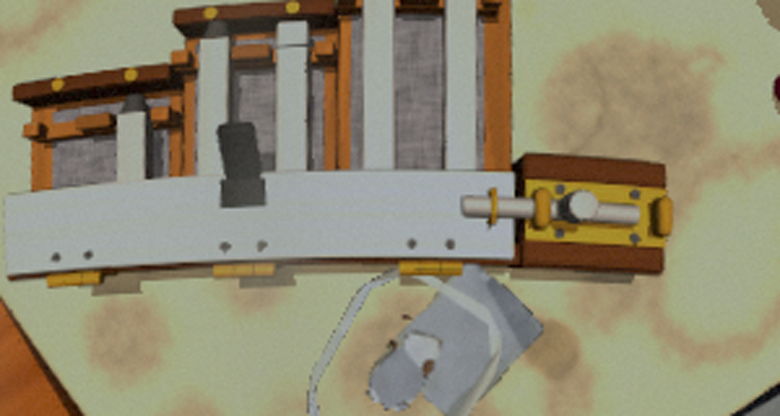

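View pics/s24c.png

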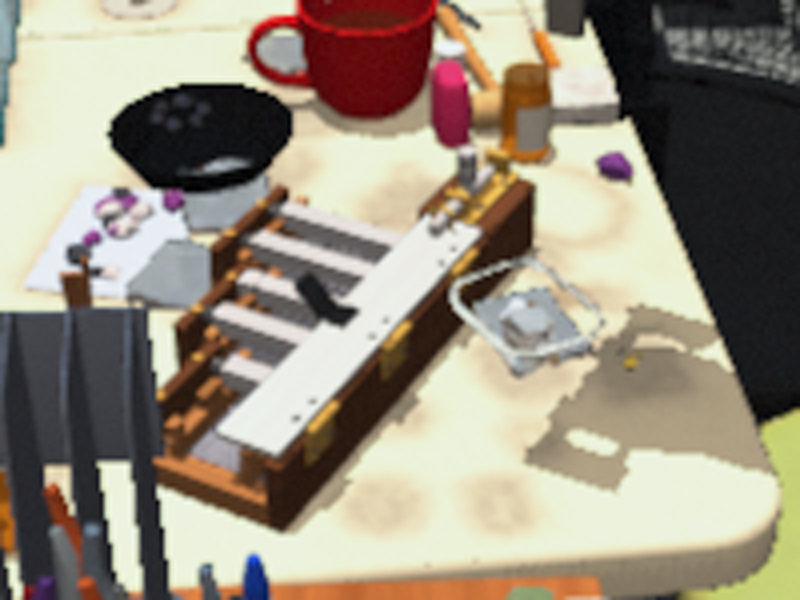

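View pics/c24.png

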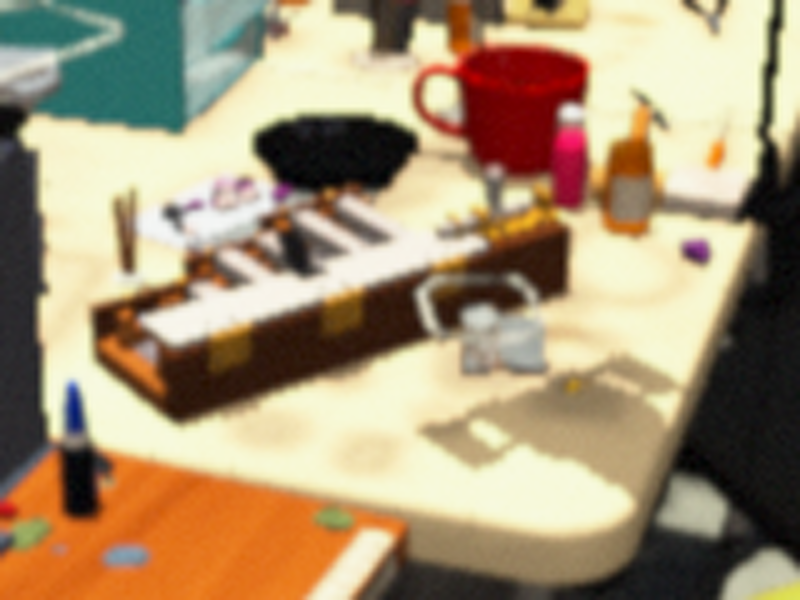

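The bolt rod passes through its staple over the shut flap, as at the start. All five punches are seated, the gel, jar and glue stand in place, no loose punch is left in any view, and the robot is clear. Handing in.

```bash
python3 - <<'E'
from h import *
print(env.finish_job());st()
E
```

```text
the job is handed in; nothing more can be done
None
the job is handed in; nothing more can be done
```

The punch rack is packed and locked, and I handed the job in at about 46 s of the 200 s allowed.

- **What I did:** I drew the bolt and swung the flap to its open stop. Both 110 mm punches went into the middle bay, the 140 mm one into the free long slot, and the 80 mm one into the short bay's right slot. Then I closed the flap and pushed the bolt to its stop, about 32 mm of travel.
- **Last checks:** The last wrist, side and scene pictures show all five punches seated, counting the one already in the rack. The flap is flat, the rod is through its staple, and the gel, glue and jar are standing where they were. The gripper was clear of everything. No check failed in these views.
- **How many punches:** I saw only four loose punches in any view. I took the second 80 mm one as absent from this run.
- **Measurement and force notes:** Early wrist readings disagreed by up to 18 mm because the arm was still swinging. I re-measured after it settled. The highest force I saw was about 31 N upward while seating the 140 mm punch.

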